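Mount the leaf magnifier on its dovetail rail and clamp it

ROBOT

A 7-joint arm with a two-finger parallel gripper is mounted at the origin on the work surface. World frame = base frame: x ahead of the robot, y to its left, z up, the work surface at z = 0. Lengths are in m, angles in rad, forces in N, time in s.
With the tool pointing down it reaches from about 0.425 to 1.025 m from the base axis. Payload 3.6 kg.
Tool frame: the origin (TCP) lies at the centre of the arm's flange, where the gripper is bolted on; the fingertips stand 173 mm ahead of it and the grasp point (between the pads) lies 155 mm ahead of it; z points along the fingers, y is the direction in which the jaws open and shut (so a half turn about z gives the same grasp; the last joint's range is limited). The gripper opens to 85 mm and grips with 20 to 120 N. Pads are 22 mm wide; open, the fingers measure 114 mm over their backs; the gripper's body (76 mm by 85 mm) begins 54 mm behind the grasp point. The pads swing forward as they close: fully open they stand 13 mm farther back than shut.
Start: joints at [-1.315, 0.591, 0.048, 1.609, -0.033, 0.943, -0.034], TCP at [0.248, 0.681, 0.405] pointing down, gripper open.
Joint ranges: [-2.69, 2.69], [-0.47, 2.24], [-1.27, 1.36], [0.19, 2.51], [-1.53, 4.68], [0.08, 2.07], [-3.09, 3.09]. Speed limits (rad/s): [2.57, 2.57, 3.14, 3.14, 3.14, 3.14, 3.14].

INTERFACE

Orientations are given as [roll, pitch, yaw] about the fixed x, y, z axes, in that order (R = Rz(yaw) Ry(pitch) Rx(roll)).
In Python, from station import robot gives the robot as it stands.
- The arm moves only by the shell command python3 -m creep 'ROWS' [OPENING]. ROWS is JSON, a list of rows, each a list of 4 numbers: the shift along the tool's x, y, z in cm, then the turn about the tool's z in degrees. In form: [[dx, dy, dz, turn], ...]. A call has 1 to 8 rows; each row shifts and turns the commanded pose from where the row before left it, along the tool's axes as they then stand; what a row does not reach is not made up. A row lasts 1/10 s, in which the tool goes at most 50 mm and 8.59 degrees, less where a joint would pass 70% of its speed; a pose out of reach is approached as far as the arm can. A call is refused whole if a number of a shift passes 5 or a number of a turn 8.59, either way. A call with a gripper value outside its range is refused whole. OPENING is the finger opening in cm, from 0 to 8.54, set as the call begins (- or left out, the last holds). The fingers move at their own pace and stop on an object; the grip force is fixed at half the most. Time passes only in rows, so rows that do not move let the fingers close. It gives the time, the measured TCP pose, the force and the opening at its end, in the units of the state.
- robot.get_obs(): the state, without advancing time (a new reading comes with each control period).
- robot.snapshot(name): name is "scene" or "top" or "wrist"; returns the picture (420x560x3 uint8, red, green, blue); there is no depth.
- robot.camera_params(name): a dict with "intrinsics" (3x3 intrinsics, pixels), "world_to_cam" (4x4, takes a point from world to camera coordinates); the wrist camera has in their place "mount" (4x4, takes a point from camera to tool coordinates, whose origin is the TCP and whose axes are the flange's). Camera axes: x right, y down, z forward; pixel columns grow to the right and rows downward; lengths in m; the calibration is good to about 2 mm. A picture is of the moment at which its call begins: read the wrist's pose just before it. camera_params takes no time and is no camera call.
- robot.hand_in(): hands the job in, once; it reports no verdict.
The state is a dict: "clock": time; "joints": joint angles; "dq": joint speeds; "joint_efforts": joint torques, N m; "tool_pos": TCP position; "ee_rot": TCP orientation; "contact_force": force on the tool from outside, world axes, zero at the start; "moment": the same for the moment, N m; "grip_width": opening from 0.0 (shut) to 1.0 (fully open).
Only numpy, scipy, OpenCV 4.12 (cv2) and the standard library are available. Lean on these libraries where they do the work, as an engineer would, in place of code of your own. Each camera call takes 0.05 s, during which the arm holds its last target.

TASK

Slide the blue magnifier carriage onto the dovetail rail from the rail's open end, gently on until it is fully home against the end stop with the red sprung pin pressed right in and its lens over the white dish. Then turn its orange clamp knob clockwise until the clamp is tight on the rail, and let go. Do not force the carriage against the rail or stop, and leave the pots, bottles and tools alone.

Things in the scene. Friction and masses are not known exactly. Their poses are not given: they have to be found in the camera images.
- carriage: Blue magnifier carriage, loose, 0.35 kg, standing on the table as it will on the rail. Origin: underside centre. x: its +x end leads onto the rail; knob at -y, lens at +y; z up. Block 60 mm (x) by 62 (y) by 30 high; dovetail slot below, open at both ends, roof 20 mm above the underside, about 1 mm play per side and 1 to 2 mm up and down. It only goes on from the rail's end.
- fin_grip (a point): Middle of the grey grip fin on the carriage's top, at (0, 0, 51) mm in the carriage's frame, same axes. Waist 32 mm long (x) and 14 mm thick (y) between two end cheeks (each 7 mm long, 22 mm wide); z = 30 to 72 mm. Pinch the waist across y. 
- lens (a point): Centre of the magnifier lens in its flat black ring, 42 mm across and 6 mm thick, at (0, 64, 25) mm in the carriage's frame. On the rail it goes to rail_board's +y side, where a white dish sits beside the stop and under the lens once home.
- clamp_knob (a joint): Angle of the orange clamp knob at the carriage's -y side, rad: 0 at the start (loose, bar along the carriage's x), growing CLOCKWISE seen from above, hard end 1.4. Upright axis. Turns against about 0.12 N m and stays where left. On the rail its brass gib meets the rail at about 0.4 to 0.7 rad and is tight from about 1.1 rad; turning on to the hard end with under 1 N m does no harm.
- knob_grip (a point): Middle of the knob's bar, on its axis, at (0, -70, 26) mm in the carriage's frame; x lies along the bar and turns with it. Bar 34 mm long, 10 thick, 20 tall (z = 16 to 36 mm in the carriage's frame), on a hub 16 mm across, 6 mm tall, on an ear whose top is at z = 10 mm. Pinch it across its thickness. The fin is 59 mm away: open the gripper at most about 50 mm here.
- gib: Small brass pad inside the carriage's -y jaw, pushed out against the rail by the knob (3.5 mm per rad through a stiff spring). Hidden; origin and axes as the carriage, shifted by its small travel.
- rail_board: Fixed dark board, 215 by 150 by 10 mm, with an aluminium dovetail rail. Origin: on the rail's centre line at table level; x along the rail from its open entry end towards the end stop; z up. Rail top 34 mm above the table and 34 mm wide, narrowing to 18 mm at 20 mm above the table. On the rail the carriage has y = 0, z = 14 mm here and its x along this x.
- rail_entry (a point): Tip of the rail's entry end: on the centre line, 76 mm before the rail_board origin, 34 mm above the table; axes as rail_board. The first 16 mm are a tapered steel nose, about 3 mm slimmer per side and 2.5 mm lower at the tip.
- stop_pin (a joint): How far the red pin (10 mm thick, 39 mm above the table) is pressed into the black stop block on the rail, m: 0 = out by 9 mm, 0.005 = fully in, still 4 mm proud. Weak spring (0.5 to 1 N), then a rigid end. The block's face lies anywhere from x = 40 to 80 mm on rail_board, not measured: feel for it. Home: pin fully in, carriage's origin about 34 mm short of that face.
- violet_pot: Terracotta pot, 84 mm across and 70 mm high, with violets to about 0.13 m; a bystander. Origin: underside centre.
- feed_bottle: White bottle with green cap, 60 mm across, 170 mm high; a bystander. Origin: underside centre.
- blue_bottle: Blue bottle, 84 mm across, 200 mm high; a bystander. Origin: underside centre.
- twine_spool: Twine spool, 44 mm across, 40 mm high; a bystander. Origin: underside centre.
- trowel: Blue hand trowel, 250 mm long, lying at the right; a bystander. Origin: near its middle.
- white_pot: White pot with white flowers, 120 mm across, 95 mm high, leaves to about 0.2 m, at the left; a bystander. Origin: underside centre.
- pebble_tub: Clear tub of clay pebbles, 130 mm across, 75 mm high, at the left; a bystander. Origin: underside centre.
Things that resemble listed ones, but are neither listed nor needed, are in the scene too. What is shaped like the carriage but brown or pink is not meant.

How it is judged:
On the way, in this order (a step that is already met when the one before it is completed fails the run):
1. the carriage is on the rail's entry end, jaws around the dovetail (y of carriage in the frame of rail_board between -0.004 and 0.004 m and z of carriage in the frame of rail_board between 0.011 and 0.0175 m and angle between the x axis of carriage and the x axis of rail_board, either way round below 0.07 rad and y of lens in the frame of rail_board above 0.05 m and x of carriage in the frame of rail_board between -0.085 and -0.005 m).
2. the carriage is home against the stop, the pin pressed in (y of carriage in the frame of rail_board between -0.004 and 0.004 m and z of carriage in the frame of rail_board between 0.011 and 0.0175 m and angle between the x axis of carriage and the x axis of rail_board, either way round below 0.07 rad and y of lens in the frame of rail_board above 0.05 m and x of carriage in the frame of rail_board above 0.005 m and value of joint stop_pin above 0.004 m), for 0.2 s.
3. the clamp is tight on the rail (all of step 2 and contact force between gib and rail_board above 8 N), for 0.3 s.
At the end, for the whole second after the job is handed in: The carriage stands on the rail (within 4 mm of its centre line, 0.07 rad of its direction, underside 11 to 17.5 mm above the table, lens on the dish's side), at the stop with the red pin in by at least 4 of its 5 mm, and the clamp's brass gib presses on the rail with over 8 N; all at rest (all of step 3 and linear speed of carriage below 0.01 m/s); the robot touches nothing.
It fails at once if the carriage is jammed on the rail board with more than 100 N, all contacts added up (contact force between carriage and rail_board above 100 N).
It fails at once if the carriage is rammed against the stop pin with more than 20 N (contact force between carriage and stop_pin_c0 above 20 N).
It fails at once if a pot, bottle or tool is moved by more than 30 mm (distance of any of violet_pot, feed_bottle, blue_bottle, twine_spool, trowel, white_pot, pebble_tub from where it was at the start of the episode above 0.03 m).
It also fails if it takes over 72 s, if anything falls off the work surface, if the arm or the gripper's body presses on something with over 40 N, if the wrist force passes 120 N, or if a joint passes its speed limit or range.

## Working session

There is one attempt and no reset: what is moved stays moved. The work goes in short steps, Python scripts to look and compute and a shell command to move; the robot and the scene stay as the last step left them, time stands still between calls to the robot, and variables do not carry over. Pictures are saved under pics/ and viewed, and the job is handed in when it is done.

```bash
ls; mkdir -p pics; python3 - <<'E'
from station import robot
import cv2
o=robot.get_obs()
print({k:(v if not hasattr(v,'__len__') else [round(float(x),4) for x in v]) for k,v in o.items()})
for n in ["scene","top","wrist"]:
    im=robot.snapshot(n); cv2.imwrite(f"pics/{n}0.png",im[:,:,::-1])
    print(n,robot.camera_params(n))
E
```

```text
pics
{'clock': 0.0, 'joints': [-1.3145, 0.5921, 0.0483, 1.6099, -0.0333, 0.9427, -0.0337], 'dq': [0.0012, -0.001, -0.0002, 0.0016, 0.0008, -0.0004, 0.0006], 'joint_efforts': [-0.0001, -54.8696, 1.5472, -19.812, 0.0095, 0.0089, -0.0], 'tool_pos': [0.2483, 0.6807, 0.4035], 'ee_rot': [-3.1393, 0.0001, 2.7919], 'contact_force': [-0.5833, 0.2542, 0.0291], 'moment': [-0.0033, 0.0, 0.0006], 'grip_width': 1.0005931779134674}
scene {'intrinsics': array([[430.67770475,   0.        , 287.60337869],
       [  0.        , 430.67770475, 206.41083612],
       [  0.        ,   0.        ,   1.        ]]), 'world_to_cam': array([[-0.0649961 ,  0.99779633,  0.01334128,  0.01650921],
       [ 0.60051039,  0.04978776, -0.79806544, -0.22550706],
       [-0.796971  , -0.04385957, -0.60242308,  1.7245466 ],
       [ 0.        ,  0.        ,  0.        ,  1.        ]])}
top {'intrinsics': array([[531.43446535,   0.        , 278.45760538],
       [  0.        , 531.43446535, 215.59151657],
       [  0.        ,   0.        ,   1.        ]]), 'world_to_cam': array([[ 0.01392292, -0.99970889, -0.01970494,  0.03083324],
       [-0.99266843, -0.01145317, -0.12032545,  0.51028777],
       [ 0.12006474,  0.02123575, -0.99253892,  1.55966333],
       [ 0.        ,  0.        ,  0.        ,  1.        ]])}
wrist {'intrinsics': array([[301.3744195 ,   0.        , 278.04018846],
       [  0.        , 301.3744195 , 208.61043476],
       [  0.        ,   0.        ,   1.        ]]), 'mount': array([[-4.88028086e-05, -9.63810107e-01, -2.66589714e-01,
         6.72543525e-02],
       [ 9.99999917e-01,  6.09224731e-05, -4.03318260e-04,
         1.25156073e-03],
       [ 4.04963520e-04, -2.66589712e-01,  9.63810024e-01,
         3.00251274e-02],
       [ 0.00000000e+00,  0.00000000e+00,  0.00000000e+00,
         1.00000000e+00]])}
```

View pics/scene0.png

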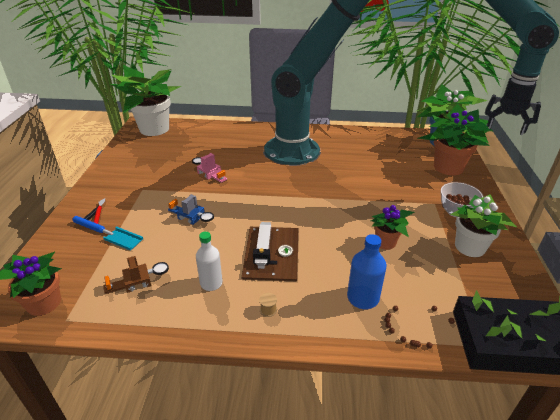

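View pics/top0.png

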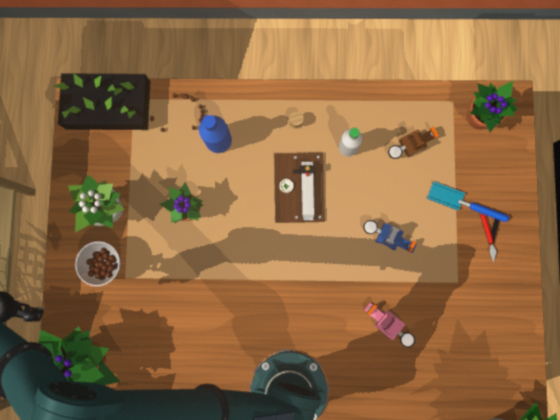

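View pics/wrist0.png

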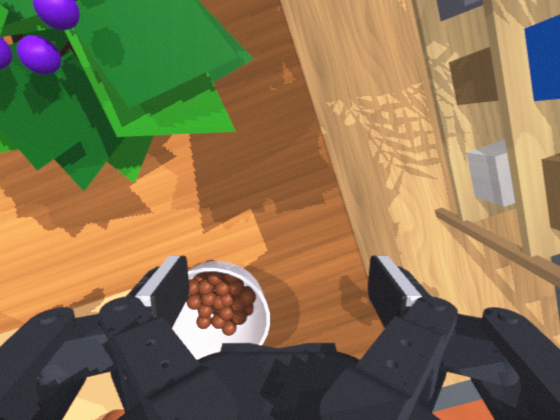

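```bash
python3 - <<'E'
import cv2, numpy as np
t=cv2.imread("pics/top0.png"); 
a=cv2.resize(t[205:265,350:430],None,fx=5,fy=5,interpolation=cv2.INTER_CUBIC)
b=cv2.resize(t[145:230,265:335],None,fx=5,fy=5,interpolation=cv2.INTER_CUBIC)
c=np.zeros((425,750,3),np.uint8); c[:300,:400]=a; c[:425,400:750]=b
cv2.imwrite("pics/crop0.png",c)
s=cv2.imread("pics/scene0.png")
a=cv2.resize(s[185:235,155:225],None,fx=5,fy=5,interpolation=cv2.INTER_CUBIC)
b=cv2.resize(s[215:285,235:310],None,fx=5,fy=5,interpolation=cv2.INTER_CUBIC)
c=np.zeros((350,725,3),np.uint8); c[:250,:350]=a; c[:350,350:725]=b
cv2.imwrite("pics/crop1.png",c)
E
```

```text
(no output)
```

View pics/crop0.png

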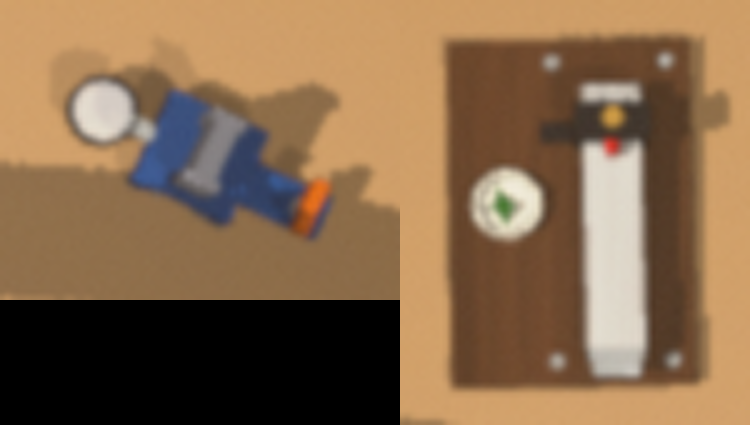

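View pics/crop1.png

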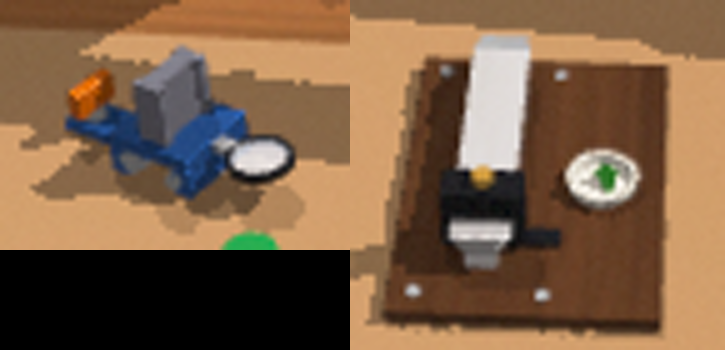

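```bash
cat > h.py <<'E'
import numpy as np, cv2
from station import robot
from scipy.spatial.transform import Rotation as R
def ray(name,u,v,z,cam=None):
    p=robot.camera_params(name); K=p["intrinsics"]
    if name=="wrist":
        X,Rm=cam; M=np.eye(4); M[:3,:3]=Rm; M[:3,3]=X; C=M@p["mount"]
    else: C=np.linalg.inv(p["world_to_cam"])
    d=C[:3,:3]@np.linalg.solve(K,[u,v,1.]); o=C[:3,3]
    return o+d*(z-o[2])/d[2]
def pose():
    o=robot.get_obs(); return np.array(o["tool_pos"]),R.from_euler("xyz",o["ee_rot"]).as_matrix()
def proj(name,X,cam=None):
    p=robot.camera_params(name); K=p["intrinsics"]
    if name=="wrist":
        x,Rm=cam; M=np.eye(4); M[:3,:3]=Rm; M[:3,3]=x; W=np.linalg.inv(M@p["mount"])
    else: W=p["world_to_cam"]
    q=K@(W@np.append(X,1))[:3]; return q[:2]/q[2]
def cen(m):
    n,l,s,c=cv2.connectedComponentsWithStats(m.astype(np.uint8)); i=1+s[1:,4].argmax(); return c[i],s[i],l==i
E
python3 - <<'E'
from h import *
t=cv2.imread("pics/top0.png")[:,:,::-1].astype(int); hsv=cv2.cvtColor(t.astype(np.uint8),cv2.COLOR_RGB2HSV).astype(int)
def win(m,x0,x1,y0,y1):
    z=np.zeros_like(m); z[y0:y1,x0:x1]=m[y0:y1,x0:x1]; return z
lens=win((hsv[...,1]<60)&(hsv[...,2]>150),355,385,215,240); 
knob=win((hsv[...,0]<14)&(hsv[...,1]>200)&(hsv[...,2]>150),400,425,235,255)
fin=win((hsv[...,1]<90)&(hsv[...,2]>90),384,402,222,248)
blue=win((hsv[...,0]>100)&(hsv[...,0]<125)&(hsv[...,1]>120),375,420,215,260)
rail=win((hsv[...,1]<40)&(hsv[...,2]>150),298,318,160,225)
for n,m,z in [("lens",lens,.028),("knob",knob,.034),("fin",fin,.072),("rail",rail,.034)]:
    c,s,l=cen(m); P=ray("top",*c,z); print(n,c,s,P.round(4))
# rail edges
c,s,l=cen(rail)
L=[];Rr=[]
for v in range(176,214):
    xs=np.where(l[v])[0]
    if len(xs): 
        # subpixel edges by intensity
        L.append(ray("top",xs.min()-.5,v,.034)[:2]);Rr.append(ray("top",xs.max()+.5,v,.034)[:2])
for E in(L,Rr):
    E=np.array(E); k,b=np.polyfit(E[:,0],E[:,1],1); print("edge slope deg",np.degrees(np.arctan(k)),b, k*.45+b)
print("tip", ray("top",308,220.5,.0315), "pin",ray("top",307.5,174.3,.039),"boardcorners",[ray("top",u,v,.01)[:2].round(4) for u,v in[(274.5,153.2),(325.3,152.6),(275.5,222),(326,221.2)]])
c=cen(lens)[0];k=cen(knob)[0]
d=(ray("top",*c,.028)-ray("top",*k,.034))[:2]; print("dist",np.linalg.norm(d),"yaw",np.degrees(np.arctan2(-d[0],d[1])))
s=cv2.imread("pics/scene0.png")
E
```

```text
lens [370.08928571 226.73214286] [365 221  12  12 112] [ 0.4799 -0.2363  0.028 ]
knob [411.9 245.2] [410 242   5   9  20] [ 0.426  -0.3581  0.034 ]
fin [391.98265896 233.84971098] [384 223  18  22 173] [ 0.4555 -0.2926  0.072 ]
rail [307.49586777 196.85123967] [302 174  12  46 484] [ 0.5671 -0.049   0.034 ]
edge slope deg 2.422734092670332 -0.05668307040604072 -0.03764361250183405
edge slope deg 2.420971985286246 -0.08940262264080245 -0.07037702905217598
tip [ 0.49606299 -0.05110981  0.0315    ] pin [ 0.63482077 -0.04833872  0.039     ] boardcorners [array([0.7057, 0.0527]), array([ 0.709 , -0.1034]), array([0.4928, 0.0465]), array([ 0.497 , -0.1063])]
dist 0.13320589937727825 yaw -23.890887224435268
```

```bash
python3 -m creep '[[-3,-2.4,-2,0],[-3.7,-2.9,-1,0],[-3.7,-2.9,0,0],[-3.7,-2.9,0,0],[-3.7,-2.9,0,0],[-3.7,-2.9,0,0],[-3.7,-2.9,0,0],[-3.7,-2.9,0,0]]'; python3 -m creep '[[-3.7,-2.9,0,0],[-3.7,-2.9,0,0],[-3.7,-2.9,0,0],[-3.7,-2.9,0,0]]'
```

```text
clock: 0.95
tool_pos: [0.4428, 0.367, 0.4346]
ee_rot: [-3.141, -0.0, 2.792]
contact_force: [0.0, -0.2, -0.3]
grip_width: 1.001
clock: 1.35
tool_pos: [0.542, 0.2074, 0.4346]
ee_rot: [-3.142, -0.0, 2.792]
contact_force: [0.1, 0.9, 0.0]
grip_width: 1.001
```

```bash
python3 -m creep '[[-1.5,-4,0,0],[-1.5,-4,0,0],[-1.5,-4,0,0],[-1.5,-4,0,0],[-1.5,-4,0,0],[-1.5,-4,0,0],[0,0,0,0],[0,0,0,0]]'; python3 - <<'E'
from h import *
p=pose(); im=robot.snapshot("wrist"); np.savez("p1.npz",X=p[0],R=p[1]); cv2.imwrite("pics/w1.png",im[:,:,::-1]); print(p[0])
E
```

```text
clock: 2.15
tool_pos: [0.5435, -0.0486, 0.4346]
ee_rot: [-3.141, -0.0, 2.788]
contact_force: [-0.2, 0.5, 0.2]
grip_width: 0.997
[ 0.54347968 -0.04861386  0.43461455]
```

View pics/w1.png

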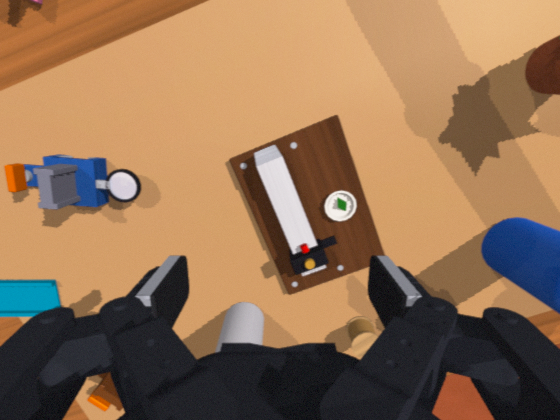

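```bash
python3 - <<'E'
from h import *
f=np.load("p1.npz"); cam=(f["X"],f["R"])
t=cv2.imread("pics/w1.png"); hsv=cv2.cvtColor(t,cv2.COLOR_BGR2HSV).astype(int)
def win(m,x0,x1,y0,y1):
    z=np.zeros_like(m); z[y0:y1,x0:x1]=m[y0:y1,x0:x1]; return z
rail=win((hsv[...,1]<45)&(hsv[...,2]>165),245,322,140,252)
c,s,l=cen(rail); print(c,s)
L=[];Rr=[]
for v in range(176,234):
    xs=np.where(l[v])[0]
    L.append(ray("wrist",xs.min()-.5,v,.034,cam)[:2]);Rr.append(ray("wrist",xs.max()+.5,v,.034,cam)[:2])
for E in(L,Rr):
    E=np.array(E); k,b=np.polyfit(E[:,0],E[:,1],1); print("edge deg",np.degrees(np.arctan(k)),"y at .45,.57:", k*.45+b,k*.57+b, np.std(E[:,1]-k*E[:,0]-b))
bd=win((hsv[...,2]<120)&(hsv[...,1]>60)|rail,225,392,110,300)
# board corners by minAreaRect-like polygon
red=win((hsv[...,0]<8)&(hsv[...,1]>180)&(hsv[...,2]>150),295,315,240,258); print("pin",cen(red)[0],ray("wrist",*cen(red)[0],.042,cam))
print("corners",[ray("wrist",u,v,.01,cam)[:2].round(4) for u,v in[(230,160),(337.5,116),(385,256),(289,294)]])
print("tip",ray("wrist",266,148.5,.0315,cam), "screws",[ray("wrist",u,v,.011,cam)[:2].round(4) for u,v in[(243,166),(293.5,146),(340,268),(294.5,284.5)]])
lens=win((hsv[...,1]<70)&(hsv[...,2]>150),108,142,165,205); knob=win((hsv[...,0]<14)&(hsv[...,1]>200)&(hsv[...,2]>150),0,30,155,195)
a=cen(lens)[0];b=cen(knob)[0];A=ray("wrist",*a,.028,cam);B=ray("wrist",*b,.03,cam);d=(A-B)[:2]
print(a,b,A,B,np.linalg.norm(d),np.degrees(np.arctan2(-d[0],d[1])),(B+d.tolist()[0]*0)[:2]+d*70/134)
w=win((hsv[...,1]<70)&(hsv[...,2]>140),320,360,185,225); print("dish",cen(w)[0],ray("wrist",*cen(w)[0],.02,cam))
# bottle cap in top & scene
tt=cv2.cvtColor(cv2.imread("pics/top0.png"),cv2.COLOR_BGR2HSV).astype(int); g=win((tt[...,0]>45)&(tt[...,0]<80)&(tt[...,1]>150),345,365,120,145); print("cap",cen(g)[0],ray("top",*cen(g)[0],.17))
cv2.imwrite("pics/w1c.png",cv2.resize(t[105:305,215:400],None,fx=3,fy=3,interpolation=cv2.INTER_CUBIC))
E
```

```text
[283.96363636 197.45347594] [ 255  145   62  107 2805]
edge deg 1.7342997824977868 y at .45,.57: -0.06854870027793514 -0.06491528156085494 0.00034151924127192207
edge deg 1.6521494619210777 y at .45,.57: -0.034162644713414556 -0.03070143160541769 0.0003423803444074198
pin [304.55  248.875] [ 0.63741538 -0.04552689  0.042     ]
corners [array([ 0.4999, -0.098 ]), array([0.4959, 0.0494]), array([0.701 , 0.0562]), array([ 0.7111, -0.0921])]
tip [ 0.50115968 -0.04752153  0.0315    ] screws [array([ 0.5129, -0.0849]), array([ 0.5115, -0.0146]), array([ 0.6963, -0.0093]), array([ 0.6986, -0.0792])]
[122.07599309 185.32297064] [ 17.38870432 177.22923588] [ 0.48108467 -0.23556787  0.028     ] [ 0.42647078 -0.35276303  0.03      ] 0.12929571870872106 -24.98589874162536 [ 0.45500043 -0.29154168]
dish [340.02357836 205.49514563] [0.6047339  0.01710331 0.02      ]
cap [352.  131.5] [ 0.73050846 -0.16652604  0.17      ]
```

View pics/w1c.png

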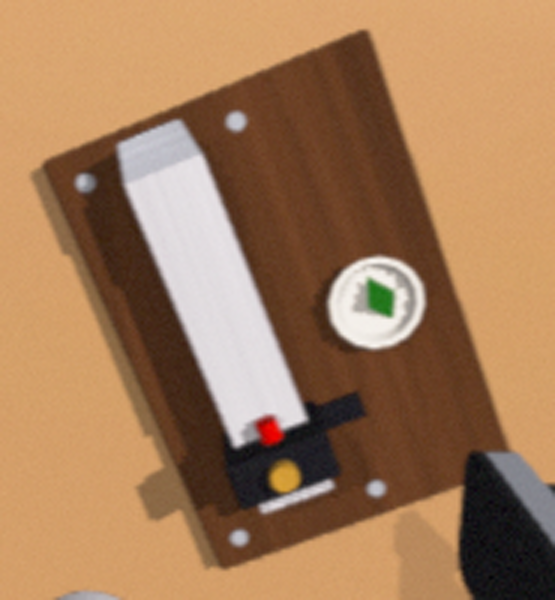

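```bash
python3 -m creep '[[0,-4.3,0,0.7],[0,-4.3,0,0.7],[0,-4.3,0,0.7],[0,-4.3,1,0.7],[0,-4.3,2,0.7],[0,-4.3,3,0.7],[0,0,0,0],[0,0,0,0]]'; python3 - <<'E'
from h import *
p=pose(); im=robot.snapshot("wrist"); np.savez("p2.npz",X=p[0],R=p[1]); cv2.imwrite("pics/w2.png",im[:,:,::-1]); print(p[0])
E
```

```text
clock: 3.0
tool_pos: [0.449, -0.2842, 0.3753]
ee_rot: [3.141, -0.002, 2.719]
contact_force: [1.0, 0.2, -1.0]
grip_width: 0.998
[ 0.4489842  -0.28419118  0.37527419]
```

View pics/w2.png

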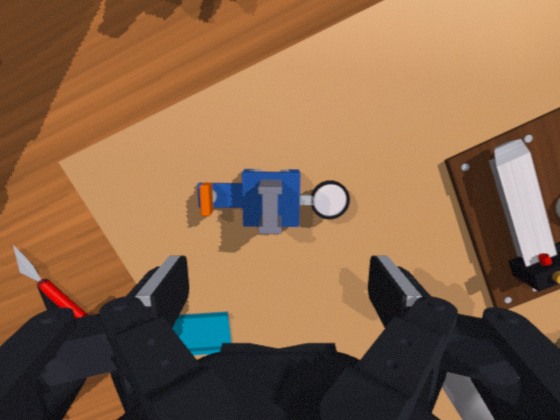

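```bash
python3 - <<'E'
from h import *
f=np.load("p2.npz"); cam=(f["X"],f["R"])
t=cv2.imread("pics/w2.png"); hsv=cv2.cvtColor(t,cv2.COLOR_BGR2HSV).astype(int)
def win(m,x0,x1,y0,y1):
    z=np.zeros_like(m); z[y0:y1,x0:x1]=m[y0:y1,x0:x1]; return z
lens=win((hsv[...,1]<70)&(hsv[...,2]>150),308,350,178,222); knob=win((hsv[...,0]<14)&(hsv[...,1]>180)&(hsv[...,2]>200),195,216,180,220)
blue=win((hsv[...,0]>100)&(hsv[...,0]<125)&(hsv[...,1]>150),240,302,165,230)
a,s1,_=cen(lens);b,s2,_=cen(knob);A=ray("wrist",*a,.026,cam);B=ray("wrist",*b,.035,cam);d=(A-B)[:2]
print(a,s1,b,s2,A,B,np.linalg.norm(d),np.degrees(np.arctan2(-d[0],d[1])),B[:2]+d*70/134)
print("tool yaw",np.degrees(np.arctan2(cam[1][1,0],cam[1][0,0])))
cv2.imwrite("pics/w2c.png",cv2.resize(t[155:245,185:355],None,fx=4.5,fy=4.5,interpolation=cv2.INTER_CUBIC))
E
```

```text
[329.59487179 199.52692308] [314 185  32  31 780] [204.59223301 199.43203883] [200 185  10  30 206] [ 0.4816984  -0.23578881  0.026     ] [ 0.42461276 -0.3570214   0.035     ] 0.1340004062921542 -25.21466946421649 [ 0.45443362 -0.29369094]
tool yaw 155.768234388903
```

View pics/w2c.png

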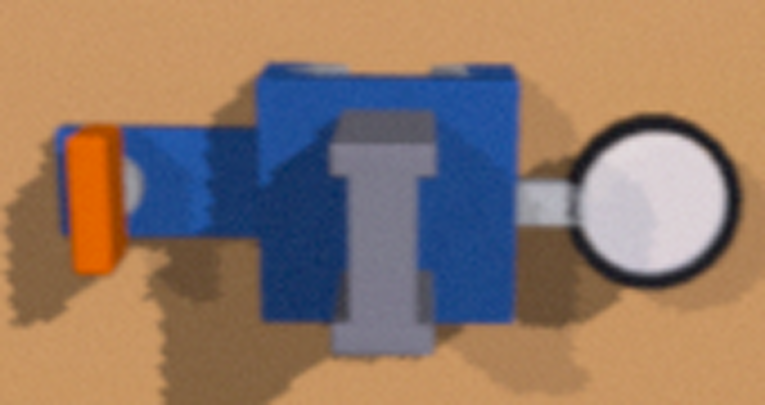

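```bash
python3 -m creep '[[-0.45,-0.32,2,0.7],[-0.45,-0.32,4,0],[0,0,4,0],[0,0,2,0],[0,0,0,0],[0,0,0,0]]' 4.5; python3 - <<'E'
from h import *
p=pose(); im=robot.snapshot("wrist"); np.savez("p3.npz",X=p[0],R=p[1]); cv2.imwrite("pics/w3.png",im[:,:,::-1]); print(p[0])
for q in [(0,0,.072)]:
  print(proj("wrist",[.4544,-.2937,.072],p))
E
```

```text
clock: 3.65
tool_pos: [0.4559, -0.293, 0.2568]
ee_rot: [3.141, 0.001, 2.71]
contact_force: [-0.3, 0.0, 0.3]
grip_width: 0.531
[ 0.45593224 -0.29303376  0.25679836]
[273.294714   249.01523192]
```

View pics/w3.png

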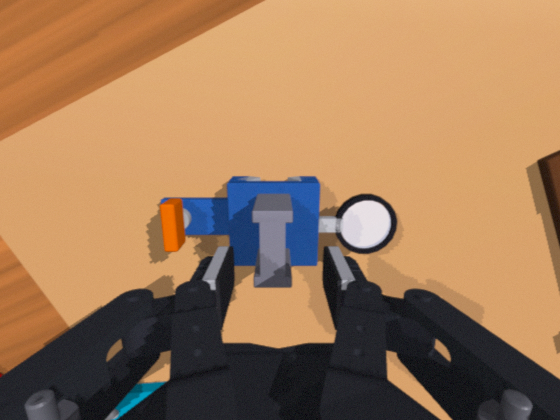

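```bash
python3 -m creep '[[0.1,-0.15,1.5,0],[0,0,1.5,0],[0,0,1,0],[0,0,0.5,0],[0,0,0,0],[0,0,0,0]]'; python3 - <<'E'
from h import *
p=pose(); im=robot.snapshot("wrist"); np.savez("p4.npz",X=p[0],R=p[1]); cv2.imwrite("pics/w4.png",im[:,:,::-1]); print(p[0])
E
```

```text
clock: 4.3
tool_pos: [0.4531, -0.2955, 0.2117]
ee_rot: [-3.142, 0.001, 2.706]
contact_force: [0.0, -0.2, 0.3]
grip_width: 0.527
[ 0.45313342 -0.2954902   0.2116956 ]
```

View pics/w4.png

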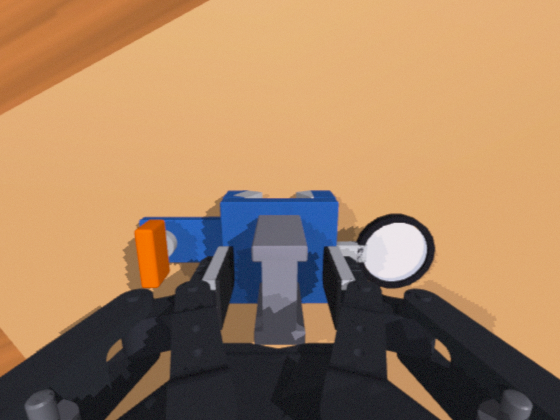

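```bash
python3 -m creep '[[0,0,0,0],[0,0,0,0],[0,0,0,0],[0,0,0,0],[0,0,0,0],[0,0,0,0],[0,0,0,0]]' 0.5; python3 - <<'E'
from h import *
p=pose(); im=robot.snapshot("wrist"); np.savez("p5.npz",X=p[0],R=p[1]); cv2.imwrite("pics/w5.png",im[:,:,::-1]); print(p[0])
E
```

```text
clock: 5.05
tool_pos: [0.453, -0.2953, 0.2115]
ee_rot: [3.141, 0.0, 2.706]
contact_force: [0.4, 1.2, 5.4]
grip_width: 0.156
[ 0.4530095  -0.29530522  0.21145844]
```

View pics/w5.png

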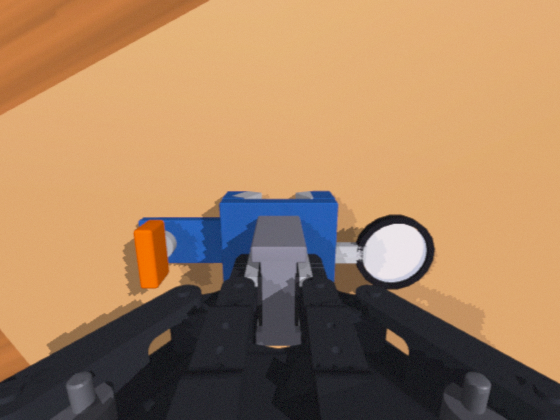

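```bash
python3 -m creep '[[0,0,-0.5,0],[0,0,-1,0],[0,0,-1,-5.3],[0,0,-1,-5.3],[0,0,0,-5.3],[0,0,0,-5.4],[0,0,0,-5.4],[0,0,0,0]]'; python3 - <<'E'
from h import *
o=robot.get_obs(); print(o["joints"],o["contact_force"],o["moment"])
p=pose();print(p[0],np.degrees(np.arctan2(p[1][1,0],p[1][0,0])))
im=robot.snapshot("wrist"); cv2.imwrite("pics/w6.png",im[:,:,::-1])
E
```

```text
clock: 5.9
tool_pos: [0.4522, -0.2955, 0.2462]
ee_rot: [3.141, -0.001, -3.111]
contact_force: [0.1, 0.9, -4.1]
grip_width: 0.153
[ 0.45608984  0.6051055   0.05309751  2.13165624 -0.07608153  0.40736889
  2.17069518] [ 0.0928243   0.90308205 -4.12031769] [ 0.08679914 -0.00454516 -0.00922144]
[ 0.45220181 -0.29546457  0.24620449] -178.26825207848194
```

View pics/w6.png

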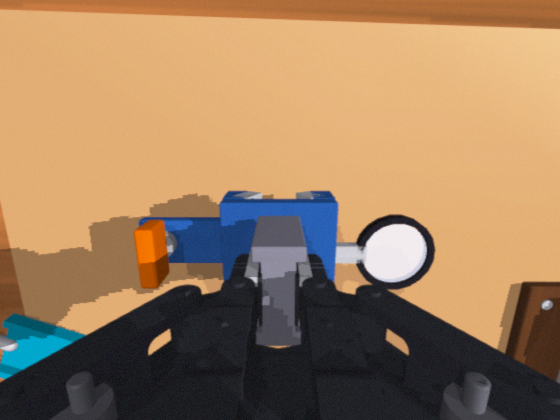

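```bash
python3 -m creep '[[-0.1,2,0,0],[-0.1,4,0,0],[-0.1,4,0,0],[-0.1,4,0,0],[-0.1,4,0,0],[-0.1,3.5,0,0],[-0.1,2,0,0],[0,0.9,0,0]]';python3 -m creep '[[0,0,0.5,0],[0,0,0.5,0],[0,0,0,0],[0,0,0,0]]'; python3 - <<'E'
from h import *
o=robot.get_obs(); print(o["contact_force"],o["moment"])
p=pose();print(p[0],np.degrees(np.arctan2(p[1][1,0],p[1][0,0])))
im=robot.snapshot("wrist"); cv2.imwrite("pics/w7.png",im[:,:,::-1]); np.savez("p7.npz",X=p[0],R=p[1])
im=robot.snapshot("scene"); cv2.imwrite("pics/s7.png",cv2.resize(im[150:300,130:330,::-1],None,fx=3.5,fy=3.5,interpolation=cv2.INTER_CUBIC))
im=robot.snapshot("top"); cv2.imwrite("pics/t7.png",im[:,:,::-1])
E
```

```text
clock: 6.75
tool_pos: [0.4525, -0.0487, 0.2462]
ee_rot: [3.141, 0.0, -3.108]
contact_force: [0.0, -0.9, -5.3]
grip_width: 0.156
clock: 7.15
tool_pos: [0.4522, -0.0528, 0.2358]
ee_rot: [-3.141, -0.001, -3.114]
contact_force: [0.2, -0.5, -4.7]
grip_width: 0.153
[ 0.21371987 -0.51354244 -4.70355659] [ 0.03488127 -0.03330471 -0.05255324]
[ 0.45215141 -0.05277965  0.23580907] -178.41880774706243
```

View pics/w7.png

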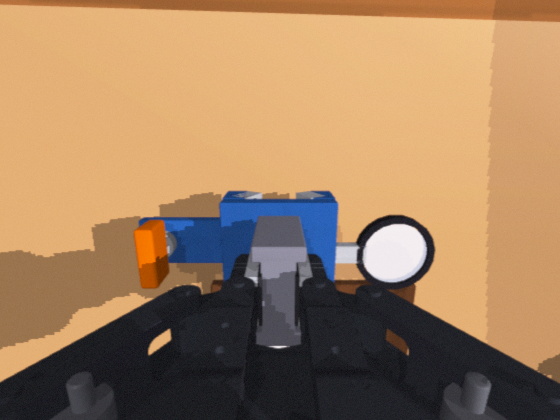

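View pics/s7.png

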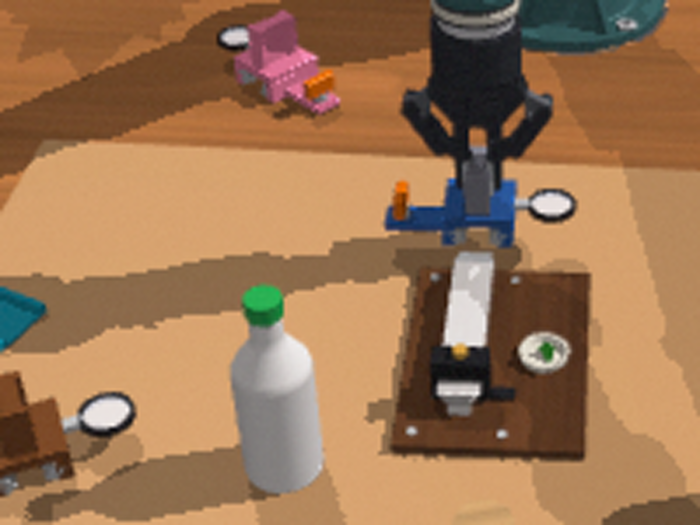

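```bash
python3 - <<'E'
from h import *
p=pose();print(p[0],np.degrees(np.arctan2(p[1][1,0],p[1][0,0])))
t=cv2.imread("pics/t7.png"); cv2.imwrite("pics/t7c.png",cv2.resize(t[145:265,250:370],None,fx=5,fy=5,interpolation=cv2.INTER_CUBIC))
hsv=cv2.cvtColor(t,cv2.COLOR_BGR2HSV).astype(int)
def win(m,x0,x1,y0,y1):
    z=np.zeros_like(m); z[y0:y1,x0:x1]=m[y0:y1,x0:x1]; return z
# subpixel rail edges, averaged over 0 and 7
for f in ["pics/top0.png","pics/t7.png"]:
    g=cv2.imread(f)[:,:,1].astype(float); P={0:[],1:[]}
    for v in range(180,208):
        r=g[v]; hi=np.median(r[304:311])
        for k,(a,b) in enumerate([(304,296),(311,322)]):
            s=1 if b>a else -1; lo=np.median(r[[b-s*2,b-s,b]]) ; th=(hi+lo)/2
            x=a
            while r[x+s]>th: x+=s
            e=x+s*(r[x]-th)/(r[x]-r[x+s]); P[k].append(ray("top",e,v,.034)[:2])
    for k in P:
        E=np.array(P[k]); kk,b=np.polyfit(E[:,0],E[:,1],1); print(f,"edge",np.degrees(np.arctan(kk)),kk*.45+b,kk*.57+b,np.std(E[:,1]-kk*E[:,0]-b))
lens=win((hsv[...,1]<60)&(hsv[...,2]>150),268,300,215,260); knob=win((hsv[...,0]<14)&(hsv[...,1]>190)&(hsv[...,2]>140),320,360,215,265)
dz=.0243
for n,m,z in [("lens",lens,.028+dz),("knob",knob,.034+dz)]:
    c,s,l=cen(m); print(n,c,s,ray("top",*c,z))
E
```

```text
[ 0.45230646 -0.05208748  0.23611334] -178.33610627046508
pics/top0.png edge 1.9656540523021842 -0.03534825515691238 -0.031229783024184683 0.00021537569710209075
pics/top0.png edge 1.9699444817757734 -0.07007983760287052 -0.06595236900805758 0.00020082372453317153
pics/t7.png edge 15.300269905109628 -0.07049136805610647 -0.0376624752913538 0.035530474449573156
pics/t7.png edge 2.6774383531789634 -0.07190957582764562 -0.06629787669642029 0.00044641550004173315
lens [283.85416667 233.70833333] [281 230   7   8  48] [0.45381783 0.02025857 0.0523    ]Traceback (most recent call last):
  File "<stdin>", line 22, in <module>
  File "h.py", line 20, in cen
    n,l,s,c=cv2.connectedComponentsWithStats(m.astype(np.uint8)); i=1+s[1:,4].argmax(); return c[i],s[i],l==i
                                                                      ~~~~~~~~~~~~~~^^
ValueError: attempt to get argmax of an empty sequence
```

View pics/t7c.png

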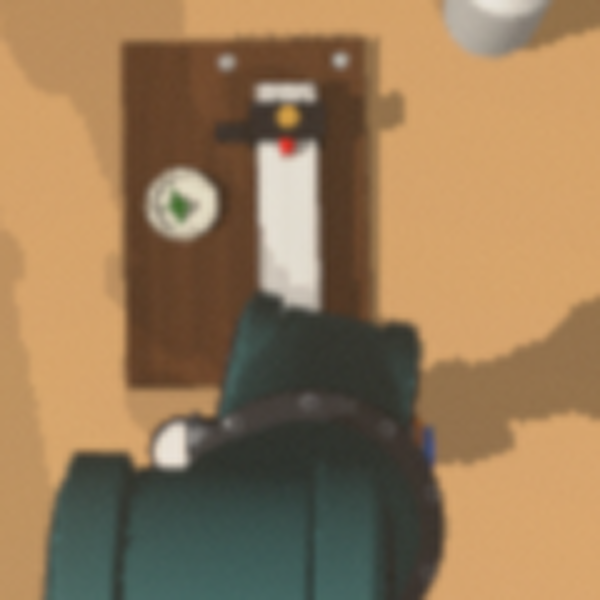

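```bash
python3 -m creep '[[0,-0.08,0.3,0],[0,0,0.3,0],[0,0,0.35,0],[0,0,0,0],[0,0,0,0],[0,0,0,0]]'; python3 - <<'E'
from h import *
im=robot.snapshot("scene"); cv2.imwrite("pics/s8.png",cv2.resize(im[190:270,220:310,::-1],None,fx=7,fy=7,interpolation=cv2.INTER_CUBIC))
p=pose();print(p[0],np.degrees(np.arctan2(p[1][1,0],p[1][0,0])))
E
```

```text
clock: 7.9
tool_pos: [0.4524, -0.052, 0.2266]
ee_rot: [-3.142, 0.0, -3.111]
contact_force: [0.1, 0.4, -4.7]
grip_width: 0.154
[ 0.45237061 -0.05201829  0.22662943] -178.23275314600187
```

View pics/s8.png

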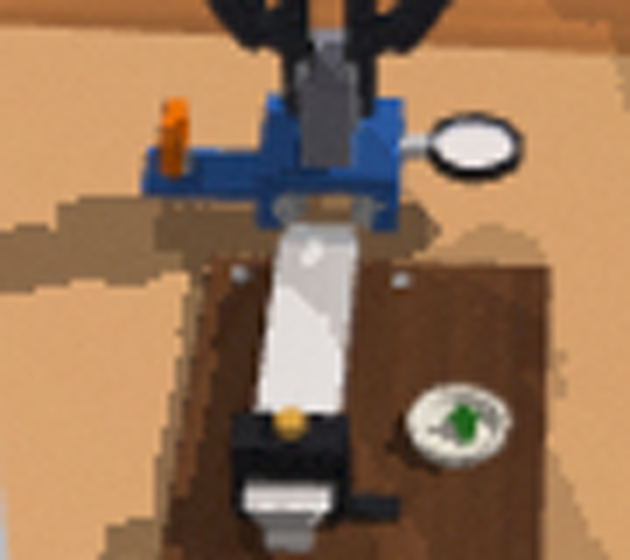

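```bash
python3 - <<'E'
from h import *
c=lambda x,y:((x+.5)/7-.5+220,(y+.5)/7-.5+190)
print("rail",[ray("scene",*c(x,y),.034)[:2].round(4) for x,y in[(255,410),(345,410),(267,320),(353,320)]])
print("block bottom",[ray("scene",*c(x,y),.015)[:2].round(4) for x,y in[(256,228),(397,231)]])
print("block top",[ray("scene",*c(x,y),.045)[:2].round(4) for x,y in[(259,158),(400,163)]])
im=cv2.imread("pics/s8.png");print(im.shape)
L=(472,146);K=(174,140)
print(ray("scene",*c(*L),.0425),ray("scene",*c(*K),.041))
E
```

```text
rail [array([ 0.6216, -0.0656]), array([ 0.6188, -0.0296]), array([ 0.5665, -0.0674]), array([ 0.5636, -0.0317])]
block bottom [array([ 0.4835, -0.0829]), array([ 0.4805, -0.0206])]
block top [array([ 0.4715, -0.0821]), array([ 0.47  , -0.0201])]
(560, 630, 3)
[0.4519317  0.01044564 0.0425    ] [ 0.45653116 -0.12212208  0.041     ]
```

```bash
python3 -m creep '[[0,-0.1,0,0],[-0.4,0,0,0],[-0.5,0,0,0],[-0.5,0,0,0],[-0.4,0,0,0],[-0.3,0,0,0],[0,0,0,0]]'; python3 - <<'E'
from h import *
im=robot.snapshot("scene"); cv2.imwrite("pics/s9.png",cv2.resize(im[190:270,220:310,::-1],None,fx=7,fy=7,interpolation=cv2.INTER_CUBIC))
o=robot.get_obs();p=pose();print(p[0],np.degrees(np.arctan2(p[1][1,0],p[1][0,0])),o["contact_force"],o["moment"])
E
```

```text
clock: 8.65
tool_pos: [0.4741, -0.0524, 0.2266]
ee_rot: [-3.141, 0.001, -3.111]
contact_force: [0.3, -0.9, -4.7]
grip_width: 0.154
[ 0.47355502 -0.05237722  0.22656993] -178.2348600057105 [ 0.27004457 -0.51737631 -5.17216832] [ 0.02225098  0.01357423 -0.01674208]
```

View pics/s9.png

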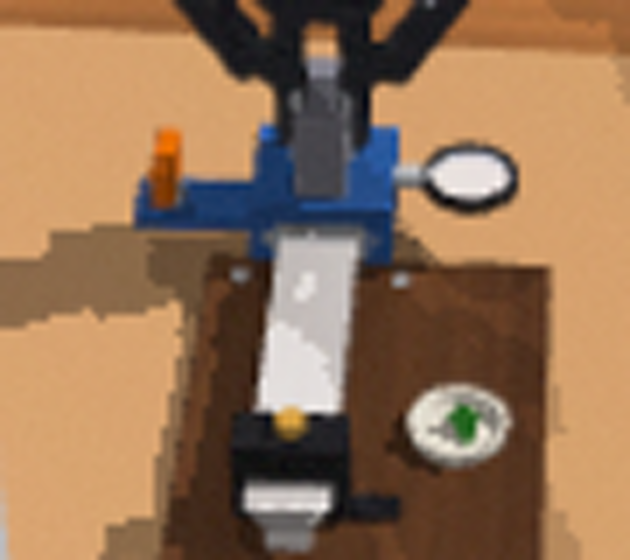

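```bash
python3 -m creep '[[-0.3,0,0,0],[-0.3,0,0,0],[-0.3,0,0,0],[-0.3,0,0,0],[0,0,0,0]]'; python3 - <<'E'
from h import *
o=robot.get_obs();p=pose();print(p[0],np.degrees(np.arctan2(p[1][1,0],p[1][0,0])),o["contact_force"],o["moment"])
E
```

```text
clock: 9.2
tool_pos: [0.4861, -0.052, 0.2267]
ee_rot: [-3.141, 0.001, -3.111]
contact_force: [0.5, 0.4, -4.7]
grip_width: 0.157
[ 0.48610624 -0.05200029  0.22665928] -178.2329720813932 [ 0.51551053  0.35641976 -4.65441756] [ 0.03454307 -0.01890261 -0.01905386]
```

No extra force so far; continuing through the nose onto the full rail.

```bash
python3 -m creep '[[-0.3,0,0,0],[-0.2,0,0,0],[-0.2,0,0,0],[0,0,0,0]]'; python3 -c "
from h import *
o=robot.get_obs();p=pose();print(p[0],o['contact_force'],o['moment'])"
python3 -m creep '[[-0.3,0,0,0],[-0.2,0,0,0],[0,0,0,0]]'; python3 -c "
from h import *
o=robot.get_obs();p=pose();print(p[0],o['contact_force'],o['moment'])"
```

```text
clock: 9.6
tool_pos: [0.4928, -0.0518, 0.2266]
ee_rot: [-3.142, 0.001, -3.111]
contact_force: [-0.3, -0.4, -4.1]
grip_width: 0.153
[ 0.49279239 -0.05180839  0.22662179] [-0.32019148 -0.42989337 -4.09435997] [ 0.07819372 -0.06468048  0.02817248]
clock: 9.9
tool_pos: [0.4979, -0.0517, 0.2267]
ee_rot: [-3.141, 0.001, -3.111]
contact_force: [-0.3, -0.1, -4.5]
grip_width: 0.157
[ 0.49788796 -0.05167819  0.22666093] [-0.25830601 -0.111379   -4.5166609 ] [ 0.02250194 -0.0061226   0.02432587]
```

```bash
python3 -m creep '[[-0.4,0,0,0],[-0.4,0,0,0],[-0.4,0,0,0],[-0.4,0,0,0],[-0.4,0,0,0],[0,0,0,0]]'; python3 -c "
from h import *
o=robot.get_obs();p=pose();print(p[0],np.degrees(np.arctan2(p[1][1,0],p[1][0,0])),o['contact_force'],o['moment'])"
```

```text
clock: 10.5
tool_pos: [0.5183, -0.051, 0.2267]
ee_rot: [-3.141, 0.002, -3.111]
contact_force: [-0.2, 0.5, -5.1]
grip_width: 0.152
[ 0.51829149 -0.05100482  0.22668239] -178.22605029576576 [-0.21623884  0.50283306 -5.14814886] [ 0.06386344 -0.02475632 -0.0158557 ]
```

```bash
python3 -m creep '[[-0.4,0,0,0],[-0.4,0,0,0],[-0.4,0,0,0],[-0.4,0,0,0],[-0.4,0,0,0],[0,0,0,0]]'; python3 -c "
from h import *
o=robot.get_obs();p=pose();print(p[0],np.degrees(np.arctan2(p[1][1,0],p[1][0,0])),o['contact_force'],o['moment'])"
```

```text
clock: 11.1
tool_pos: [0.5382, -0.0504, 0.2267]
ee_rot: [-3.141, 0.002, -3.111]
contact_force: [0.1, 0.9, -4.4]
grip_width: 0.156
[ 0.53823799 -0.05040251  0.22669217] -178.22608663779158 [ 0.12459397  0.9194721  -4.44375765] [ 0.10535153 -0.03417164 -0.00616042]
```

```bash
python3 -m creep '[[-0.4,0,0,0],[-0.4,0,0,0],[-0.4,0,0,0],[-0.4,0,0,0],[-0.4,0,0,0],[-0.4,0,0,0],[-0.4,0,0,0],[0,0,0,0]]';  python3 -m creep '[[-0.3,0,0,0],[-0.3,0,0,0],[-0.3,0,0,0],[-0.3,0,0,0],[0,0,0,0],[0,0,0,0]]'; python3 - <<'E'
from h import *
o=robot.get_obs();p=pose();print(p[0],np.degrees(np.arctan2(p[1][1,0],p[1][0,0])),o["contact_force"],o["moment"])
im=robot.snapshot("scene"); cv2.imwrite("pics/s10.png",cv2.resize(im[190:290,210:310,::-1],None,fx=6,fy=6,interpolation=cv2.INTER_CUBIC))
E
```

```text
clock: 11.9
tool_pos: [0.5662, -0.0495, 0.2267]
ee_rot: [-3.141, 0.001, -3.111]
contact_force: [0.4, -0.7, -4.6]
grip_width: 0.155
clock: 12.5
tool_pos: [0.5773, -0.0492, 0.2266]
ee_rot: [3.142, -0.0, -3.111]
contact_force: [-0.3, 0.1, -4.4]
grip_width: 0.154
[ 0.57729659 -0.04921599  0.22659134] -178.23915729025782 [-0.32544225  0.11698056 -4.36967005] [ 0.0419856  -0.00675258  0.00886579]
```

View pics/s10.png

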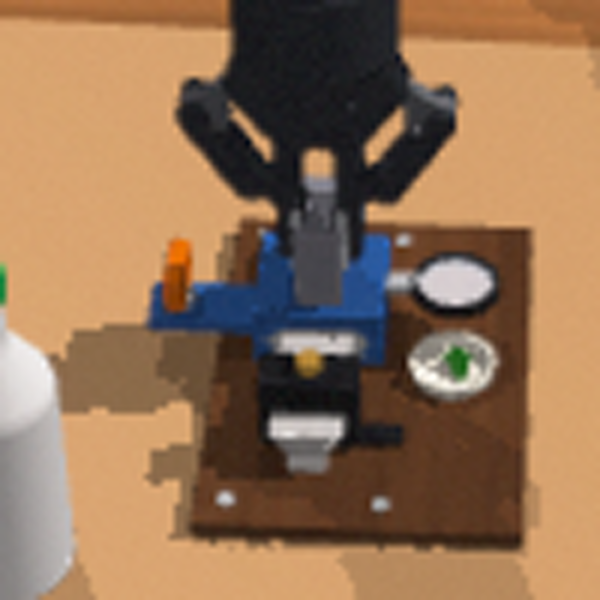

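```bash
python3 -m creep '[[-0.2,0,0,0],[-0.2,0,0,0],[-0.2,0,0,0],[-0.2,0,0,0],[-0.2,0,0,0],[0,0,0,0]]';  python3 -m creep '[[-0.2,0,0,0],[-0.2,0,0,0],[0,0,0,0]]';for i in 1 ; do python3 -m creep '[[-0.15,0,0,0],[0,0,0,0]]'; done; python3 -m creep '[[-0.15,0,0,0],[0,0,0,0]]'
```

```text
clock: 13.15
tool_pos: [0.5877, -0.0489, 0.2266]
ee_rot: [-3.142, 0.001, -3.111]
contact_force: [-0.1, -0.3, -4.8]
grip_width: 0.158
clock: 13.45
tool_pos: [0.5917, -0.0488, 0.2267]
ee_rot: [-3.142, 0.001, -3.111]
contact_force: [-0.4, -0.7, -4.3]
grip_width: 0.163
clock: 13.65
tool_pos: [0.593, -0.0487, 0.2266]
ee_rot: [-3.142, 0.0, -3.111]
contact_force: [-0.2, 1.4, -5.4]
grip_width: 0.155
clock: 13.85
tool_pos: [0.5945, -0.0487, 0.2266]
ee_rot: [-3.142, 0.0, -3.111]
contact_force: [0.2, 0.2, -4.8]
grip_width: 0.157
```

```bash
python3 -m creep '[[-0.15,0,0,0],[0,0,0,0]]'; python3 -m creep '[[-0.15,0,0,0],[0,0,0,0]]'; python3 -m creep '[[-0.15,0,0,0],[0,0,0,0]]';python3 -m creep '[[-0.1,0,0,0],[0,0,0,0]]'
```

```text
clock: 14.05
tool_pos: [0.5961, -0.0487, 0.2267]
ee_rot: [-3.142, 0.001, -3.111]
contact_force: [-0.1, -0.7, -4.6]
grip_width: 0.157
clock: 14.25
tool_pos: [0.5976, -0.0486, 0.2266]
ee_rot: [-3.142, 0.001, -3.111]
contact_force: [0.5, -0.1, -4.5]
grip_width: 0.156
clock: 14.45
tool_pos: [0.5991, -0.0486, 0.2267]
ee_rot: [-3.142, 0.001, -3.111]
contact_force: [-0.3, -0.0, -4.8]
grip_width: 0.155
clock: 14.65
tool_pos: [0.6, -0.0485, 0.2266]
ee_rot: [-3.142, 0.0, -3.111]
contact_force: [0.2, -0.2, -4.1]
grip_width: 0.152
```

```bash
python3 -m creep '[[-0.1,0,0,0],[0,0,0,0]]'; python3 -m creep '[[-0.1,0,0,0],[0,0,0,0]]'
```

```text
clock: 14.85
tool_pos: [0.6008, -0.0485, 0.2266]
ee_rot: [-3.142, -0.0, -3.111]
contact_force: [0.4, 0.8, -4.8]
grip_width: 0.159
clock: 15.05
tool_pos: [0.6017, -0.0485, 0.2265]
ee_rot: [3.142, -0.0, -3.111]
contact_force: [0.1, -0.4, -4.2]
grip_width: 0.153
```

```bash
python3 -m creep '[[-0.1,0,0,0],[0,0,0,0]]'; python3 -m creep '[[-0.1,0,0,0],[0,0,0,0]]'
```

```text
clock: 15.25
tool_pos: [0.6028, -0.0485, 0.2265]
ee_rot: [-3.142, -0.0, -3.111]
contact_force: [-1.0, 0.3, -5.5]
grip_width: 0.151
clock: 15.45
tool_pos: [0.6038, -0.0484, 0.2266]
ee_rot: [-3.142, -0.0, -3.111]
contact_force: [-0.6, 0.5, -4.9]
grip_width: 0.152
```

```bash
python3 -m creep '[[-0.1,0,0,0],[0,0,0,0]]'; python3 -m creep '[[-0.05,0,0,0],[0,0,0,0]]'
```

```text
clock: 15.65
tool_pos: [0.6049, -0.0484, 0.2266]
ee_rot: [-3.142, -0.0, -3.111]
contact_force: [-0.5, -0.9, -5.2]
grip_width: 0.153
clock: 15.85
tool_pos: [0.6053, -0.0483, 0.2266]
ee_rot: [3.142, -0.0, -3.111]
contact_force: [-1.2, -0.1, -5.0]
grip_width: 0.153
```

```bash
python3 -m creep '[[-0.05,0,0,0],[0,0,0,0]]'; python3 - <<'E'
from h import *
im=robot.snapshot("scene"); cv2.imwrite("pics/s11.png",cv2.resize(im[190:290,210:310,::-1],None,fx=6,fy=6,interpolation=cv2.INTER_CUBIC))
E
```

```text
clock: 16.05
tool_pos: [0.6058, -0.0484, 0.2266]
ee_rot: [3.142, -0.0, -3.111]
contact_force: [-1.2, -0.1, -4.8]
grip_width: 0.155
```

View pics/s11.png

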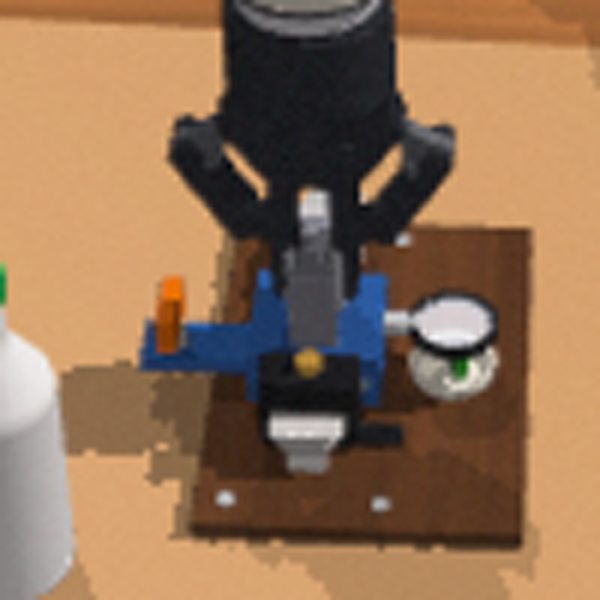

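Spring force of about 1 N is felt: the pin is being pressed. I'll continue in half-millimetre steps.

```bash
python3 -m creep '[[-0.05,0,0,0],[0,0,0,0]]'; python3 -m creep '[[-0.05,0,0,0],[0,0,0,0]]'
```

```text
clock: 16.3
tool_pos: [0.6061, -0.0484, 0.2266]
ee_rot: [3.142, -0.001, -3.111]
contact_force: [-1.0, 0.4, -4.7]
grip_width: 0.152
clock: 16.5
tool_pos: [0.6063, -0.0484, 0.2266]
ee_rot: [3.141, -0.001, -3.111]
contact_force: [-2.5, -1.0, -2.8]
grip_width: 0.153
```

```bash
python3 -m creep '[[-0.05,0,0,0],[0,0,0,0]]'; python3 -m creep '[[-0.05,0,0,0],[0,0,0,0]]'
```

```text
clock: 16.7
tool_pos: [0.6066, -0.0484, 0.2265]
ee_rot: [3.141, -0.002, -3.111]
contact_force: [-3.6, 0.1, -1.5]
grip_width: 0.155
clock: 16.9
tool_pos: [0.6068, -0.0484, 0.2264]
ee_rot: [3.141, -0.003, -3.111]
contact_force: [-5.4, -0.7, -1.2]
grip_width: 0.155
```

```bash
python3 -m creep '[[-0.05,0,0,0],[0,0,0,0]]'
```

```text
clock: 17.1
tool_pos: [0.607, -0.0484, 0.2264]
ee_rot: [3.141, -0.004, -3.111]
contact_force: [-4.9, -0.2, -1.1]
grip_width: 0.151
```

```bash
python3 -m creep '[[0,0,0,0],[0,0,0,0],[0,0,0,0],[0,0,0,0]]' 4.2; python3 -m creep '[[0,0,-1,0],[0,0,-1.5,0],[0,0,-2,0],[0,0,-2,0],[0,0,0,0],[0,0,0,0]]'; python3 - <<'E'
from h import *
p=pose(); im=robot.snapshot("wrist"); cv2.imwrite("pics/w12.png",im[:,:,::-1]);np.savez("p12.npz",X=p[0],R=p[1])
im=robot.snapshot("scene"); cv2.imwrite("pics/s12.png",cv2.resize(im[190:290,210:310,::-1],None,fx=6,fy=6,interpolation=cv2.INTER_CUBIC))
E
```

```text
clock: 17.5
tool_pos: [0.6094, -0.0482, 0.2272]
ee_rot: [-3.141, 0.003, -3.111]
contact_force: [-0.3, -0.3, 0.3]
grip_width: 0.492
clock: 18.1
tool_pos: [0.6085, -0.0483, 0.2928]
ee_rot: [-3.142, 0.002, -3.111]
contact_force: [-0.7, -1.0, 0.5]
grip_width: 0.493
```

View pics/w12.png

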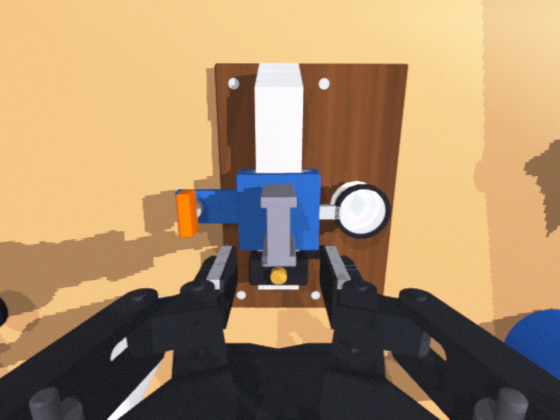

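View pics/s12.png

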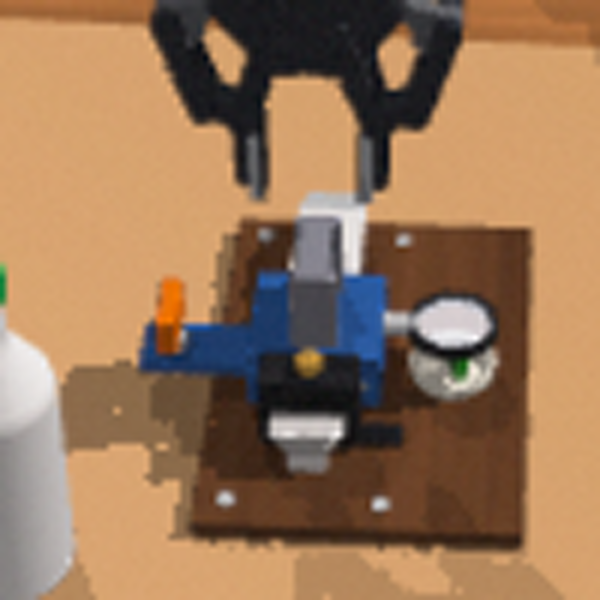

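```bash
python3 - <<'E'
from h import *
def win(m,x0,x1,y0,y1):
    z=np.zeros_like(m); z[y0:y1,x0:x1]=m[y0:y1,x0:x1]; return z
for n,pz,box,zc in [("w2","p2",(195,216,180,220),0),("w5","p5",(130,175,215,295),0),("w12","p12",(170,205,180,245),.014)]:
    f=np.load(pz+".npz"); cam=(f["X"],f["R"]); t=cv2.imread(f"pics/{n}.png"); h=cv2.cvtColor(t,cv2.COLOR_BGR2HSV).astype(int)
    m=win((h[...,0]<16)&(h[...,1]>150)&(h[...,2]>120),*box); c,s,l=cen(m)
    # bright top face
    m2=l&(h[...,2]>np.percentile(h[...,2][l],60)); 
    P=ray("wrist",*c,.030+zc,cam); loc=cam[1].T@(P-cam[0]); print(n,c,s,P.round(4),"tool frame",loc.round(4))
    lo=[(ray("wrist",s[0]+s[2]/2,s[1],.036+zc,cam)),(ray("wrist",s[0]+s[2]/2,s[1]+s[3]-1,.036+zc,cam))]
    print([ (cam[1].T@(q-cam[0])).round(4)[:2] for q in lo])
    cv2.imwrite(f"pics/k_{n}.png",cv2.resize(t[box[2]-5:box[3]+5,box[0]-5:box[1]+60],None,fx=5,fy=5,interpolation=cv2.INTER_CUBIC))
E
```

```text
w2 [205.87192118 199.34729064] [200 182  14  35 406] [ 0.4261 -0.3577  0.03  ] tool frame [-0.01   -0.0767  0.3452]
[array([ 0.01  , -0.0729]), array([-0.0269, -0.0752])]
w5 [150.70724191 253.74422188] [ 133  220   37   69 1947] [ 0.4248 -0.3574  0.03  ] tool frame [-0.0005 -0.0682  0.1814]
[array([ 0.0206, -0.063 ]), array([-0.0179, -0.0673])]
w12 [188.30309278 212.02886598] [176 189  23  49 485] [ 0.6075 -0.1152  0.044 ] tool frame [ 0.0036 -0.0668  0.2488]
[array([ 0.0226, -0.0642]), array([-0.0142, -0.0671])]
```

View pics/k_w12.png

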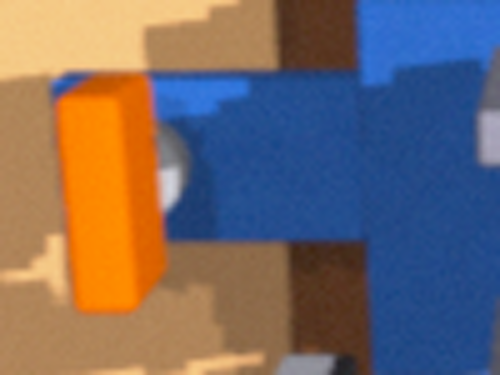

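View pics/k_w5.png

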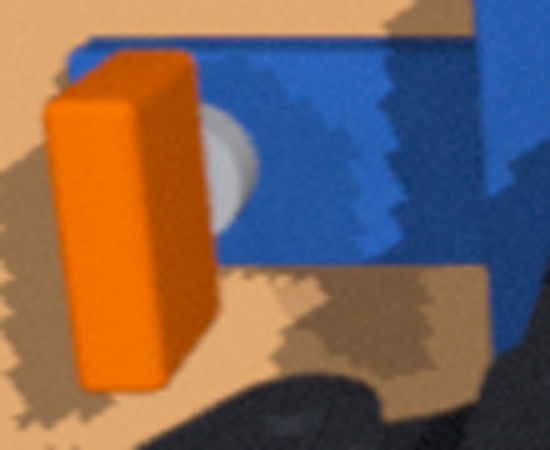

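```bash
python3 - <<'E'
from h import *
for pz,u,v,z in [("p5",146.4,258.8,.036),("p12",184.6,215.6,.050)]:
    f=np.load(pz+".npz"); cam=(f["X"],f["R"]); P=ray("wrist",u,v,z,cam); print(P,cam[1].T@(P-cam[0]))
print(pose()[0])
E
```

```text
[ 0.42506267 -0.35732919  0.036     ] [-0.00072047 -0.06807504  0.17543926]
[ 0.60850654 -0.11622826  0.05      ] [ 0.00262717 -0.06790789  0.24283791]
[ 0.60791541 -0.04820809  0.29135962]
```

```bash
python3 -m creep '[[0.1,-1.5,0,0],[0.1,-2.5,0,0],[0,-2,0,0],[0,-1,0,0],[0,0,2.5,0],[0,0,2,0],[0,0,0,0],[0,0,0,0]]' 3.2;  python3 - <<'E'
from h import *
p=pose(); print(p[0],np.degrees(np.arctan2(p[1][1,0],p[1][0,0])));im=robot.snapshot("wrist"); cv2.imwrite("pics/w13.png",im[:,:,::-1]);np.savez("p13.npz",X=p[0],R=p[1])
E
```

```text
clock: 19.0
tool_pos: [0.6083, -0.1184, 0.2462]
ee_rot: [3.141, -0.001, -3.111]
contact_force: [0.6, 0.2, 0.5]
grip_width: 0.375
[ 0.60828578 -0.11844845  0.24619835] -178.2432307784
```

View pics/w13.png

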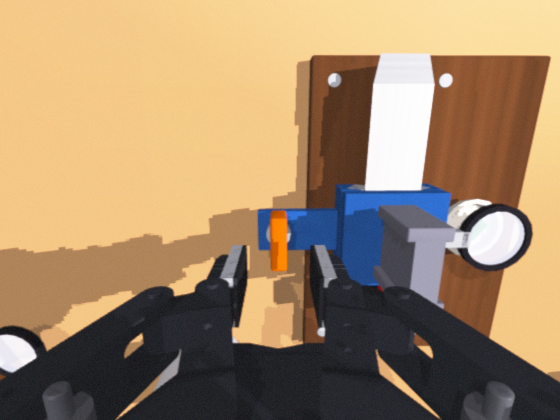

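```bash
python3 - <<'E'
from h import *
f=np.load("p13.npz"); cam=(f["X"],f["R"])
t=cv2.imread("pics/w13.png")
for x in(.017,0,-.017): print(proj("wrist",cam[0]+cam[1]@np.array([x,.002,cam[0][2]-.05]),cam))
cv2.imwrite("pics/w13c.png",cv2.resize(t[195:290,220:340],None,fx=6,fy=6,interpolation=cv2.INTER_CUBIC))
E
```

```text
[279.76421346 215.09128288]
[279.72175087 242.67399976]
[279.68139632 268.88737586]
```

View pics/w13c.png

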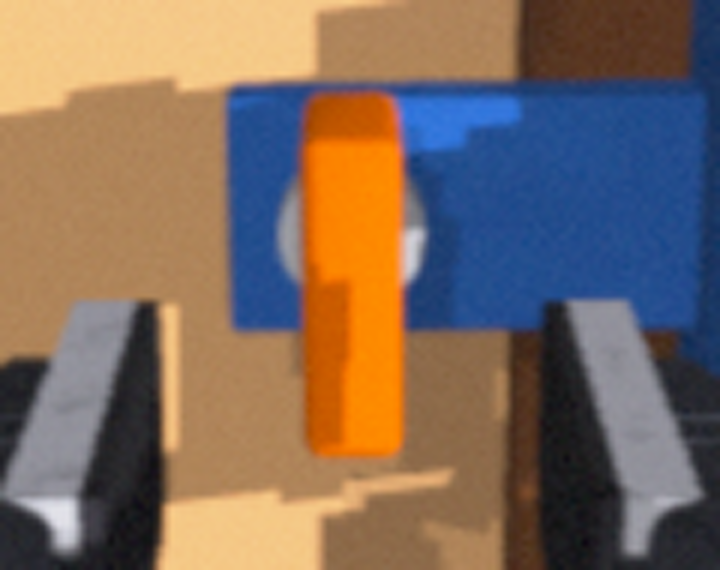

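```bash
python3 -m creep '[[-0.1,0,1.2,0],[0,0,1.2,0],[0,0,1,0],[0,0,0.6,0],[0,0,0.2,0],[0,0,0,0],[0,0,0,0]]';  python3 - <<'E'
from h import *
p=pose(); print(p[0]);im=robot.snapshot("wrist"); cv2.imwrite("pics/w14.png",im[:,:,::-1]);np.savez("p14.npz",X=p[0],R=p[1])
E
```

```text
clock: 19.75
tool_pos: [0.6096, -0.1184, 0.2048]
ee_rot: [-3.141, 0.0, -3.111]
contact_force: [0.4, 0.2, -0.7]
grip_width: 0.378
[ 0.60958428 -0.11839136  0.20477879]
```

View pics/w14.png

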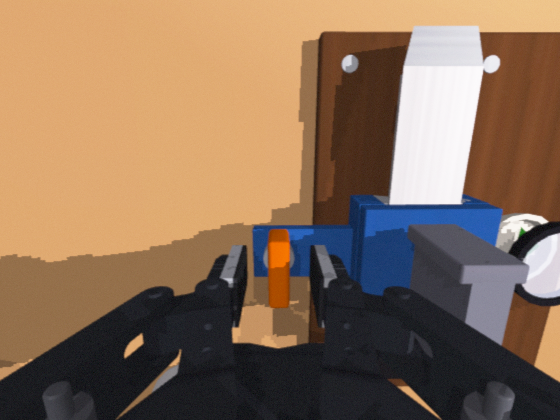

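```bash
python3 -m creep '[[0,0,0,0],[0,0,0,0],[0,0,0,0],[0,0,0,0],[0,0,0,0]]' 0.3;  python3 - <<'E'
from h import *
o=robot.get_obs();p=pose(); print(p[0],o["contact_force"],o["moment"]);im=robot.snapshot("wrist"); cv2.imwrite("pics/w15.png",im[:,:,::-1]);np.savez("p15.npz",X=p[0],R=p[1])
E
```

```text
clock: 20.3
tool_pos: [0.6095, -0.1183, 0.2049]
ee_rot: [3.142, 0.0, -3.111]
contact_force: [-0.5, 0.8, 1.9]
grip_width: 0.098
[ 0.60954081 -0.11826089  0.20490508] [-0.46457385  0.79793899  1.94068892] [0.14169135 0.07571121 0.09046143]
```

View pics/w15.png

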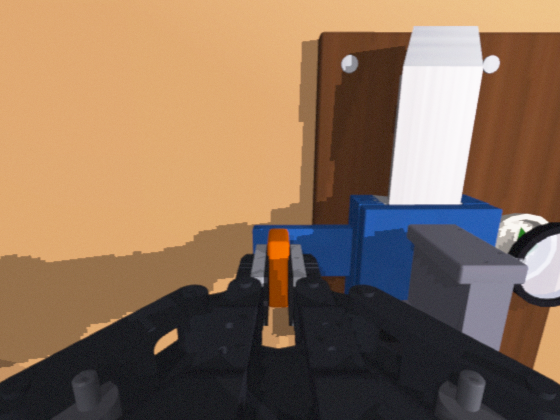

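```bash
python3 -m creep '[[-0.05,0,0,0],[0,0,0,0]]';python3 -m creep '[[-0.05,0,0,0],[0,0,0,0]]'
```

```text
clock: 20.55
tool_pos: [0.6098, -0.1183, 0.2047]
ee_rot: [3.141, -0.001, -3.111]
contact_force: [-1.6, 0.9, 3.4]
grip_width: 0.101
clock: 20.75
tool_pos: [0.6099, -0.1183, 0.2045]
ee_rot: [3.141, -0.001, -3.111]
contact_force: [-1.9, -0.5, 4.8]
grip_width: 0.1
```

```bash
python3 -m creep '[[-0.05,0,0,0],[0,0,0,0]]';python3 -m creep '[[-0.05,0,0,0],[0,0,0,0]]'
```

```text
clock: 20.95
tool_pos: [0.6102, -0.1183, 0.2044]
ee_rot: [3.141, -0.002, -3.111]
contact_force: [-4.3, -0.4, 4.2]
grip_width: 0.102
clock: 21.15
tool_pos: [0.6111, -0.1183, 0.2045]
ee_rot: [3.142, -0.001, -3.111]
contact_force: [-4.1, -0.4, 4.8]
grip_width: 0.1
```

```bash
python3 -m creep '[[-0.05,0,0,0],[0,0,0,0]]';python3 - <<'E'
from h import *
o=robot.get_obs();p=pose(); print(p[0],o["contact_force"],o["moment"]);im=robot.snapshot("wrist"); cv2.imwrite("pics/w16.png",im[:,:,::-1]);np.savez("p16.npz",X=p[0],R=p[1])
im=robot.snapshot("scene"); cv2.imwrite("pics/s16.png",cv2.resize(im[190:290,210:310,::-1],None,fx=6,fy=6,interpolation=cv2.INTER_CUBIC))
E
```

```text
clock: 21.35
tool_pos: [0.6116, -0.1183, 0.2044]
ee_rot: [3.142, -0.001, -3.111]
contact_force: [-4.4, 0.0, 4.6]
grip_width: 0.101
[ 0.61160888 -0.11827853  0.20444336] [-4.36950596  0.042539    4.6364044 ] [0.16057809 0.89327437 0.15357805]
```

View pics/w16.png

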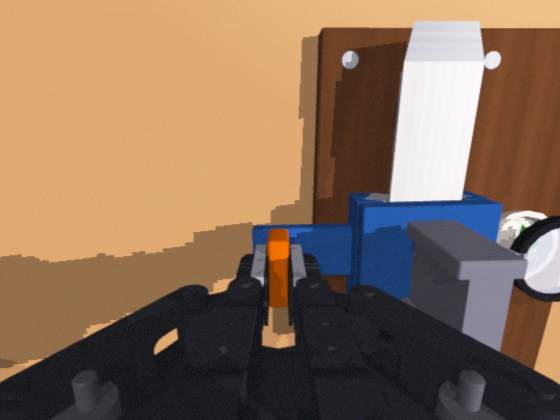

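View pics/s16.png

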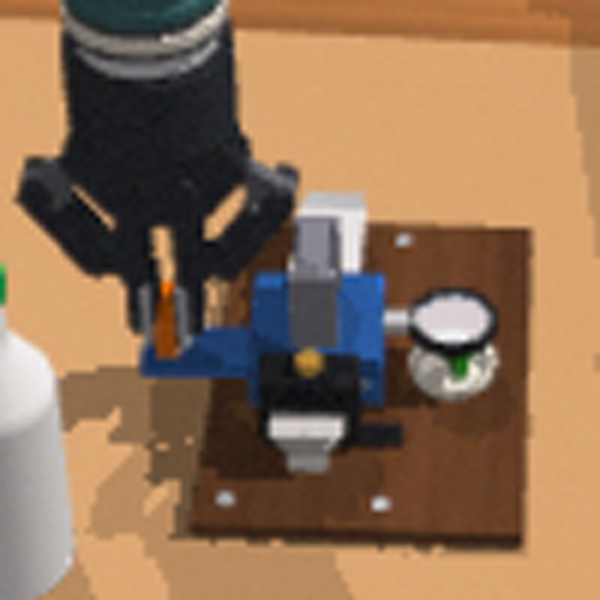

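```bash
python3 - <<'E'
from h import *
ims={n:cv2.imread(f"pics/{n}.png") for n in("s10","s11","s12","s16")}
def lensc(im):
    g=im.astype(int); 
    # lens bright low-saturation above dark ring: use dark ring mask upper arc -> use ring dark pixels
    m=np.zeros(im.shape[:2],bool); m[270:360,395:510]=(g.max(2)<70)[270:360,395:510]; ys,xs=np.nonzero(m); return xs.mean(),ys.mean(),len(xs)
for n in ims: print(n,lensc(ims[n]))
for a,b in (("s11","s12"),("s12","s16")):
  for nm,(y0,y1,x0,x1) in {"lens":(280,350,390,505),"ear":(315,385,135,250),"blockR":(290,360,345,400)}.items():
    A=cv2.cvtColor(ims[a],6).astype(np.float32); B=cv2.cvtColor(ims[b],6).astype(np.float32)
    r=cv2.matchTemplate(B[y0-20:y1+20,x0-20:x1+20],A[y0:y1,x0:x1],cv2.TM_CCOEFF_NORMED); _,mx,_,loc=cv2.minMaxLoc(r)
    print(a,b,nm,(loc[0]-20)/6,(loc[1]-20)/6,mx)
M=lambda x:proj("scene",x)
print("px per mm x at lens",(M([.608,.015,.04])-M([.607,.015,.04])))
E
```

```text
s10 (np.float64(435.7662222222222), np.float64(316.8368888888889), 2250)
s11 (np.float64(454.26493506493506), np.float64(332.52402597402596), 1540)
s12 (np.float64(452.479216152019), np.float64(332.8764845605701), 1684)
s16 (np.float64(452.826061663758), np.float64(330.9930191972077), 1719)
s11 s12 lens 0.0 0.16666666666666666 0.9919716715812683
s11 s12 ear -0.16666666666666666 0.16666666666666666 0.937872052192688
s11 s12 blockR 0.0 0.16666666666666666 0.9438617825508118
s12 s16 lens -0.16666666666666666 -0.6666666666666666 0.985451877117157
s12 s16 ear 0.6666666666666666 0.6666666666666666 0.6631312966346741
s12 s16 blockR 0.16666666666666666 -0.16666666666666666 0.9805924892425537
px per mm x at lens [-0.0247633   0.23786521]
```

```bash
python3 -m creep '[[0.1,0,0,0],[0.1,0,0,0],[0,0,0,0]]';python3 - <<'E'
from h import *
o=robot.get_obs();p=pose(); print(p[0],o["contact_force"],o["moment"])
im=robot.snapshot("scene"); im=cv2.resize(im[190:290,210:310,::-1],None,fx=6,fy=6,interpolation=cv2.INTER_CUBIC);cv2.imwrite("pics/s17.png",im)
B=cv2.cvtColor(im,6).astype(np.float32);A=cv2.cvtColor(cv2.imread("pics/s12.png"),6).astype(np.float32)
for nm,(y0,y1,x0,x1) in {"lens":(280,350,390,505),"blockR":(290,360,345,400)}.items():
    r=cv2.matchTemplate(B[y0-20:y1+20,x0-20:x1+20],A[y0:y1,x0:x1],cv2.TM_CCOEFF_NORMED); _,mx,_,loc=cv2.minMaxLoc(r)
    print(nm,(loc[0]-20)/6,(loc[1]-20)/6,mx)
E
```

```text
clock: 21.75
tool_pos: [0.6108, -0.1183, 0.2048]
ee_rot: [-3.141, 0.003, -3.111]
contact_force: [-0.5, 0.5, 2.3]
grip_width: 0.1
[ 0.61082356 -0.11825348  0.2048102 ] [-0.49387019  0.47064198  2.28866456] [0.0709073  0.28077162 0.05810083]
lens -0.16666666666666666 -0.5 0.9857707023620605
blockR 0.0 -0.16666666666666666 0.9808282852172852
```

```bash
python3 -m creep '[[0.1,0,0,0],[0.05,0,0,0],[0,0,0,0]]';python3 - <<'E'
from h import *
o=robot.get_obs();p=pose(); print(p[0],o["contact_force"],o["moment"])
im=robot.snapshot("scene"); im=cv2.resize(im[190:290,210:310,::-1],None,fx=6,fy=6,interpolation=cv2.INTER_CUBIC);cv2.imwrite("pics/s18.png",im)
B=cv2.cvtColor(im,6).astype(np.float32);A=cv2.cvtColor(cv2.imread("pics/s12.png"),6).astype(np.float32)
for nm,(y0,y1,x0,x1) in {"lens":(280,350,390,505),"blockR":(290,360,345,400)}.items():
    r=cv2.matchTemplate(B[y0-20:y1+20,x0-20:x1+20],A[y0:y1,x0:x1],cv2.TM_CCOEFF_NORMED); _,mx,_,loc=cv2.minMaxLoc(r)
    print(nm,(loc[0]-20)/6,(loc[1]-20)/6,mx)
E
```

```text
clock: 22.1
tool_pos: [0.61, -0.1183, 0.205]
ee_rot: [-3.141, 0.004, -3.111]
contact_force: [3.3, 0.1, 2.3]
grip_width: 0.098
[ 0.60996054 -0.11827884  0.20504083] [3.3282674  0.09931717 2.27669095] [-0.02401182 -0.57905299 -0.08621283]
lens -0.16666666666666666 -0.3333333333333333 0.9862762093544006
blockR 0.0 -0.16666666666666666 0.9832860827445984
```

```bash
python3 -c "
from h import *
print(robot.get_obs()['joints'])"; python3 -m creep '[[-0.05,0,0,3],[0,0,0,4],[0,0,0,4],[0,0,0,4],[0,0,0,0]]'; python3 -c "
from h import *
o=robot.get_obs();print(o['joints'],o['contact_force'],o['moment'])"
```

```text
[ 0.04088444  0.73644963  0.11238768  1.96301969 -0.17532124  0.44722994
  1.88349029]
clock: 22.65
tool_pos: [0.6084, -0.1185, 0.2047]
ee_rot: [-3.141, -0.001, 2.91]
contact_force: [0.0, -0.3, 3.3]
grip_width: 0.102
[-0.00340067  0.74198696  0.17743028  1.9666721  -0.27256029  0.45701499
  1.71340655] [ 0.02257139 -0.27449967  3.3367014 ] [ 0.0674357   0.09161563 -0.02772913]
```

```bash
python3 -m creep '[[0,0,0,4],[0,0,0,4],[0,0,0,4],[0,0,0,4],[0,0,0,0]]'; python3 - <<'E'
from h import *
o=robot.get_obs();p=pose(); print(p[0],np.degrees(np.arctan2(p[1][1,0],p[1][0,0])),o["contact_force"],o["moment"])
im=robot.snapshot("scene"); im=cv2.resize(im[190:290,210:310,::-1],None,fx=6,fy=6,interpolation=cv2.INTER_CUBIC);cv2.imwrite("pics/s19.png",im)
B=cv2.cvtColor(im,6).astype(np.float32);A=cv2.cvtColor(cv2.imread("pics/s12.png"),6).astype(np.float32)
for nm,(y0,y1,x0,x1) in {"lens":(280,350,390,505),"blockR":(290,360,345,400)}.items():
    r=cv2.matchTemplate(B[y0-20:y1+20,x0-20:x1+20],A[y0:y1,x0:x1],cv2.TM_CCOEFF_NORMED); _,mx,_,loc=cv2.minMaxLoc(r)
    print(nm,(loc[0]-20)/6,(loc[1]-20)/6,mx)
E
```

```text
clock: 23.15
tool_pos: [0.6084, -0.1186, 0.2046]
ee_rot: [-3.141, -0.001, 2.632]
contact_force: [-1.6, -1.4, 4.4]
grip_width: 0.097
[ 0.60839187 -0.11862777  0.2046333 ] 150.81209260982618 [-1.61431714 -1.37221565  4.3569083 ] [-0.08736363  0.15911304 -0.00340263]
lens -0.16666666666666666 0.16666666666666666 0.9880684614181519
blockR 0.0 0.16666666666666666 0.9833325743675232
```

View pics/s19.png

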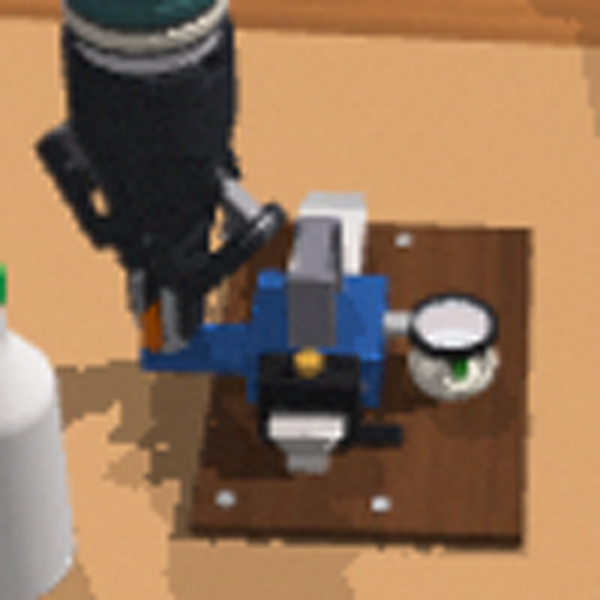

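```bash
python3 -m creep '[[0,0,0,4],[0,0,0,4],[0,0,0,4],[0,0,0,4],[0,0,0,0]]'; python3 -m creep '[[0,0,0,4],[0,0,0,4],[0,0,0,4],[0,0,0,0]]'; python3 - <<'E'
from h import *
o=robot.get_obs();p=pose(); print(p[0],np.degrees(np.arctan2(p[1][1,0],p[1][0,0])),o["contact_force"],o["moment"])
im=robot.snapshot("scene"); im=cv2.resize(im[190:290,210:310,::-1],None,fx=6,fy=6,interpolation=cv2.INTER_CUBIC);cv2.imwrite("pics/s20.png",im)
B=cv2.cvtColor(im,6).astype(np.float32);A=cv2.cvtColor(cv2.imread("pics/s12.png"),6).astype(np.float32)
for nm,(y0,y1,x0,x1) in {"lens":(280,350,390,505),"blockR":(290,360,345,400)}.items():
    r=cv2.matchTemplate(B[y0-20:y1+20,x0-20:x1+20],A[y0:y1,x0:x1],cv2.TM_CCOEFF_NORMED); _,mx,_,loc=cv2.minMaxLoc(r)
    print(nm,(loc[0]-20)/6,(loc[1]-20)/6,mx)
E
```

```text
clock: 23.7
tool_pos: [0.6084, -0.1188, 0.2046]
ee_rot: [-3.14, -0.0, 2.353]
contact_force: [-1.4, -2.1, 3.9]
grip_width: 0.096
clock: 24.1
tool_pos: [0.6084, -0.119, 0.2047]
ee_rot: [-3.14, 0.0, 2.144]
contact_force: [-1.9, -2.1, 5.4]
grip_width: 0.096
[ 0.60838743 -0.11900193  0.20467196] 122.83497804764785 [-1.91273827 -2.05745759  5.41120657] [-0.23799551  0.42570829  0.0477206 ]
lens -0.16666666666666666 0.16666666666666666 0.9906662106513977
blockR 0.0 0.16666666666666666 0.9779718518257141
```

```bash
python3 -m creep '[[0,0,0,4],[0,0,0,4],[0,0,0,4],[0,0,0,0]]'; python3 -m creep '[[0,0,0,4],[0,0,0,3],[0,0,0,0],[0,0,0,0]]'; python3 - <<'E'
from h import *
o=robot.get_obs();p=pose(); print(p[0],np.degrees(np.arctan2(p[1][1,0],p[1][0,0])),o["contact_force"],o["moment"],o["joints"])
im=robot.snapshot("scene"); im=cv2.resize(im[190:290,210:310,::-1],None,fx=6,fy=6,interpolation=cv2.INTER_CUBIC);cv2.imwrite("pics/s21.png",im)
im=robot.snapshot("wrist"); cv2.imwrite("pics/w21.png",im[:,:,::-1])
E
```

```text
clock: 24.55
tool_pos: [0.6084, -0.1191, 0.2047]
ee_rot: [-3.14, 0.001, 1.934]
contact_force: [-1.6, -2.2, 5.4]
grip_width: 0.099
clock: 24.95
tool_pos: [0.6083, -0.1192, 0.2048]
ee_rot: [-3.14, 0.001, 1.813]
contact_force: [-2.5, -2.5, 5.2]
grip_width: 0.097
[ 0.6082688  -0.11923131  0.20475461] 103.86834480954681 [-2.50356099 -2.54552874  5.16560972] [-0.25018138  0.48943762  0.04480002] [-0.18462276  0.78851325  0.45076907  1.97499456 -0.65871352  0.52734928
  0.97604624]
```

View pics/w21.png

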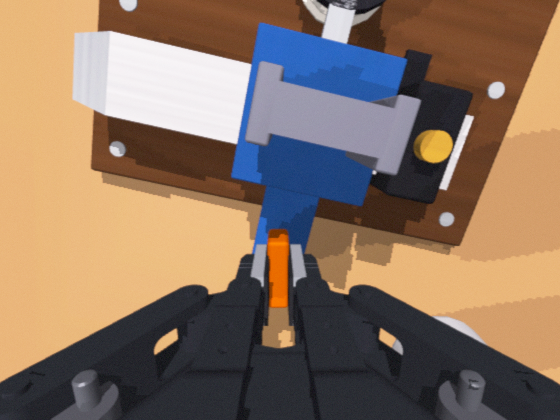

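View pics/s21.png

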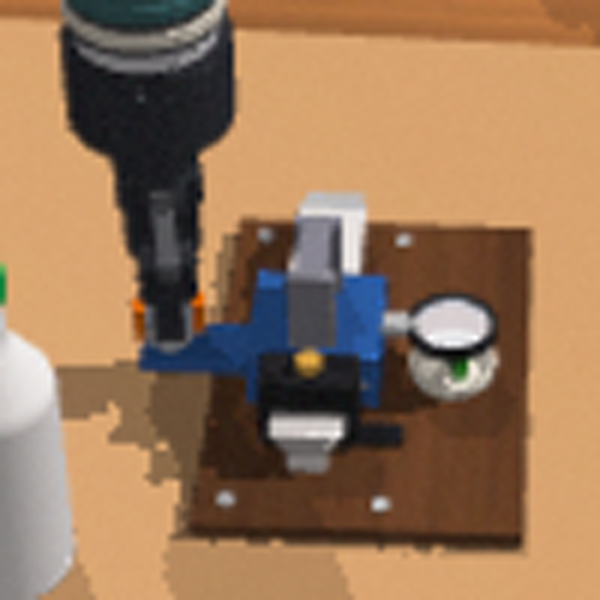

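```bash
python3 -m creep '[[0,0,0,0],[0,0,0,0],[0,0,0,0],[0,0,0,0]]' 3.4; python3 -m creep '[[0,0,-0.5,0],[0,0,-1,0],[0,0,-2,0],[0,0,-3,0],[0,0,-4,0],[0,0,-4,0],[0,0,0,0],[0,0,0,0]]'; python3 - <<'E'
from h import *
o=robot.get_obs();p=pose(); print(p[0],o["contact_force"])
np.savez("p22.npz",X=p[0],R=p[1]);im=robot.snapshot("wrist"); cv2.imwrite("pics/w22.png",im[:,:,::-1])
im=robot.snapshot("scene"); im=cv2.resize(im[190:290,210:310,::-1],None,fx=6,fy=6,interpolation=cv2.INTER_CUBIC);cv2.imwrite("pics/s22.png",im)
B=cv2.cvtColor(im,6).astype(np.float32);A=cv2.cvtColor(cv2.imread("pics/s12.png"),6).astype(np.float32)
for nm,(y0,y1,x0,x1) in {"lens":(280,350,390,505),"blockR":(290,360,345,400)}.items():
    r=cv2.matchTemplate(B[y0-20:y1+20,x0-20:x1+20],A[y0:y1,x0:x1],cv2.TM_CCOEFF_NORMED); _,mx,_,loc=cv2.minMaxLoc(r)
    print(nm,(loc[0]-20)/6,(loc[1]-20)/6,mx)
E
```

```text
clock: 25.45
tool_pos: [0.609, -0.1178, 0.2043]
ee_rot: [-3.141, -0.001, 1.812]
contact_force: [-0.2, -0.6, 0.8]
grip_width: 0.398
clock: 26.25
tool_pos: [0.609, -0.1183, 0.3513]
ee_rot: [3.139, 0.001, 1.811]
contact_force: [-1.1, 0.0, -0.3]
grip_width: 0.397
[ 0.60901749 -0.11833165  0.35130616] [-1.07445982  0.01861742 -0.33878876]
lens -0.16666666666666666 0.16666666666666666 0.9880676865577698
blockR 0.0 0.16666666666666666 0.9800598621368408
```

View pics/w22.png

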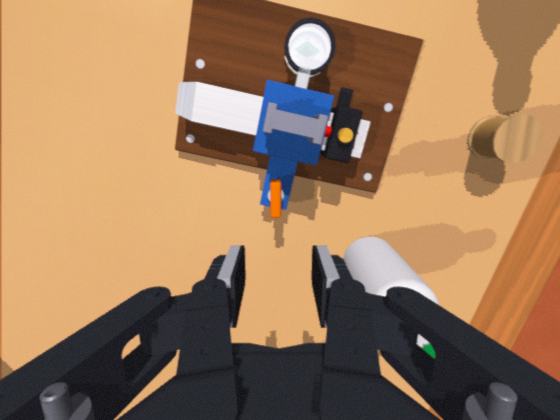

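View pics/s22.png

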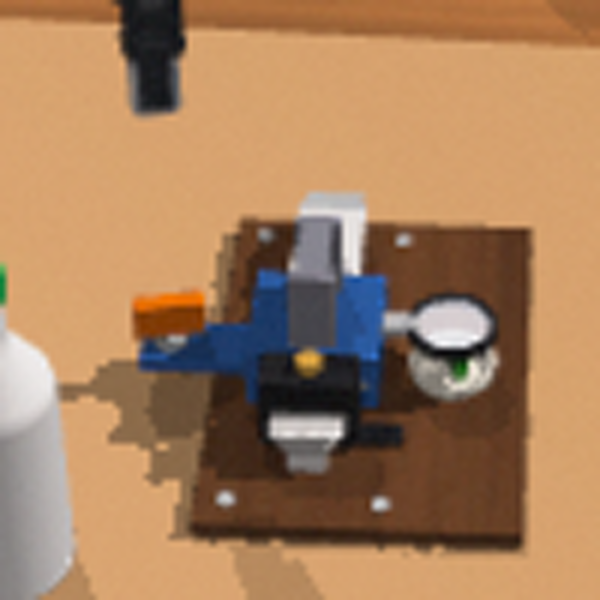

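```bash
python3 - <<'E'
from h import *
t=cv2.imread("pics/w22.png"); cv2.imwrite("pics/w22c.png",cv2.resize(t[70:220,245:375],None,fx=5,fy=5,interpolation=cv2.INTER_CUBIC)[:590])
E
```

```text
(no output)
```

View pics/w22c.png

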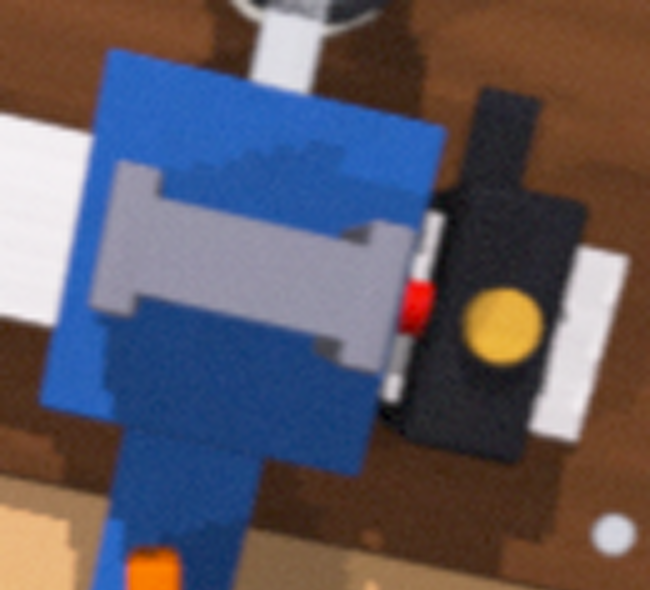

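```bash
python3 - <<'E'
from h import *
f=np.load("p22.npz"); cam=(f["X"],f["R"])
c=lambda x,y:((x+.5)/5-.5+245,(y+.5)/5-.5+70)
d=np.array([np.cos(np.radians(1.8)),np.sin(np.radians(1.8))])
r=lambda x,y,z:(ray("wrist",*c(x,y),z,cam)[:2]-np.array([.45,-.0533]))@d
print("front",r(445,128,.044),r(360,472,.044),"rear",r(110,50,.044),r(42,405,.044))
print("strip",r(446,213,.034),r(401,402,.034),"pin right",r(433,305,.039),"pin left",r(403,305,.039))
P=ray("wrist",*c(446,213),.034,cam);print(P)
# knob bar angle
t=cv2.imread("pics/w22.png");h=cv2.cvtColor(t,cv2.COLOR_BGR2HSV);m=((h[...,0]<16)&(h[...,1]>180)&(h[...,2]>150)).astype(np.uint8);m[:175]=0;m[222:]=0;m[:,:260]=0;m[:,290:]=0
print(cv2.minAreaRect(cv2.findNonZero(m)))
E
```

```text
front 0.1862301400864693 0.1861316527274013 rear 0.12708934000258082 0.12681878738422037
strip 0.19165342197388183 0.19203888869408056 pin right 0.19258135372310678 pin left 0.18725488367362164
[ 0.64097262 -0.02862582  0.034     ]
((275.0, 198.5), (37.0, 10.0), 90.0)
```

```bash
python3 -m creep '[[-0.3,2.3,0,0],[-0.3,2.3,0,0],[0,0,2,0],[0,0,2,0],[0,0,1,0],[0,0,0,0],[0,0,0,0]]'; python3 - <<'E'
from h import *
o=robot.get_obs();p=pose(); print(p[0],o["contact_force"])
np.savez("p23.npz",X=p[0],R=p[1]);im=robot.snapshot("wrist"); cv2.imwrite("pics/w23.png",im[:,:,::-1])
p=pose(); print(proj("wrist",[.638,-.0475,.04],p))
E
```

```text
clock: 27.05
tool_pos: [0.6549, -0.1134, 0.2993]
ee_rot: [-3.141, -0.0, 1.81]
contact_force: [-0.8, 0.1, -0.5]
grip_width: 0.393
[ 0.65486713 -0.11343188  0.29930062] [-0.76638907  0.14722121 -0.49669677]
[275.4207408  125.24342918]
```

View pics/w23.png

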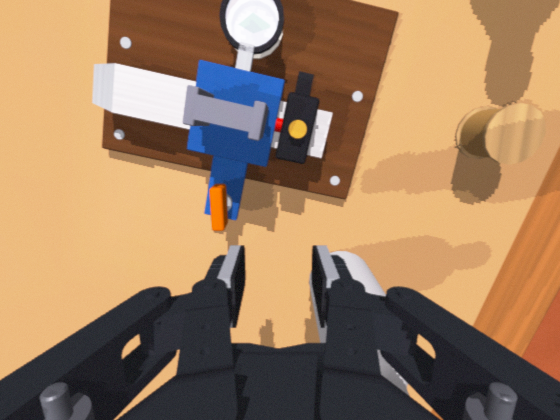

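```bash
python3 - <<'E'
from h import *
t=cv2.imread("pics/w23.png"); cv2.imwrite("pics/w23c.png",cv2.resize(t[85:175,235:335],None,fx=6.5,fy=6.5,interpolation=cv2.INTER_CUBIC))
E
```

```text
(no output)
```

View pics/w23c.png

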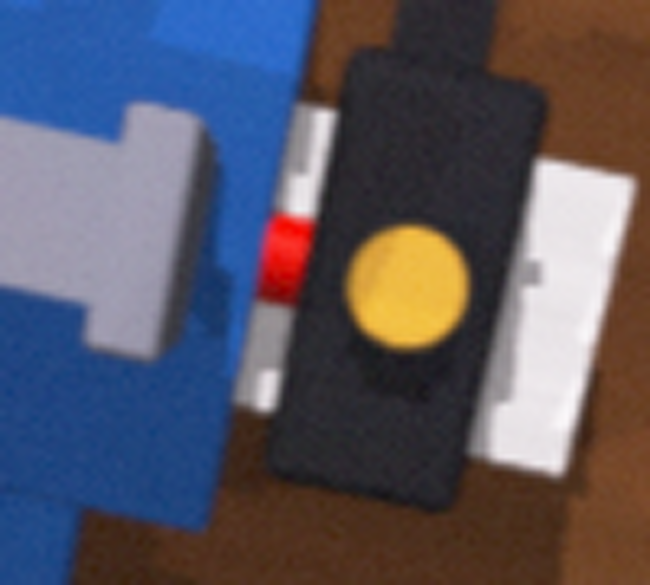

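```bash
python3 - <<'E'
from h import *
f=np.load("p23.npz"); cam=(f["X"],f["R"]); p=robot.camera_params("wrist")
M=np.eye(4);M[:3,:3]=cam[1];M[:3,3]=cam[0];C=M@p["mount"];print("cam",C[:3,3])
t=cv2.imread("pics/w23.png").astype(np.float32)
# rectify to plane z=.044, s along rail, w across; 0.1mm px
H=.044
d=np.array([np.cos(np.radians(1.8)),np.sin(np.radians(1.8))]);n=np.array([-d[1],d[0]]);o=np.array([.45,-.0533])
S=np.arange(.175,.215,.0001);Wv=np.arange(-.020,.0201,.0001)
mp=np.zeros((len(Wv),len(S),2),np.float32)
for i,w in enumerate(Wv):
    for j in (0,len(S)-1):
        mp[i,j]=proj("wrist",np.append(o+d*S[j]+n*w,H),cam)
    a,b=mp[i,0].copy(),mp[i,-1].copy(); mp[i]=a+(b-a)*np.linspace(0,1,len(S))[:,None]
r=cv2.remap(t,mp,None,cv2.INTER_CUBIC); cv2.imwrite("pics/rect.png",cv2.resize(r,None,fx=1.8,fy=1.8))
R_=r[...,2]
for w0,w1 in((-.014,-.012),(-.011,-.009),(-.002,.001),(.009,.011),(.012,.014)):
    rows=(Wv>=w0)&(Wv<w1); pr=R_[rows].mean(0)
    k=np.where((S>.183)&(S<.193))[0]; pk=k[pr[k].argmax()]; hi=pr[pk]
    L=pk; lo=pr[max(0,pk-60):pk].min(); 
    while pr[L]>(hi+lo)/2:L-=1
    Q=pk; lo2=pr[pk:pk+60].min()
    while pr[Q]>(hi+lo2)/2:Q+=1
    print(w0,"edges",S[L],S[Q],"gap mm",(S[Q]-S[L])*1e3,hi,lo,lo2)
E
```

```text
cam [ 0.63951822 -0.04673804  0.26927749]
-0.014 edges 0.1875999999999986 0.19179999999999814 gap mm 4.199999999999537 227.24844 31.131973 39.697136
-0.011 edges 0.18689999999999868 0.19179999999999814 gap mm 4.89999999999946 148.13213 30.873972 40.324886
-0.002 edges 0.18689999999999868 0.19189999999999813 gap mm 4.999999999999449 200.06682 37.58767 34.67957
0.009 edges 0.1876999999999986 0.19189999999999813 gap mm 4.199999999999537 224.30244 36.980614 36.271336
0.012 edges 0.18779999999999858 0.19189999999999813 gap mm 4.0999999999995485 221.53574 38.535088 36.29023[ WARN:0@2.434] global loadsave.cpp:1063 imwrite_ Unsupported depth image for selected encoder is fallbacked to CV_8U.
```

View pics/rect.png

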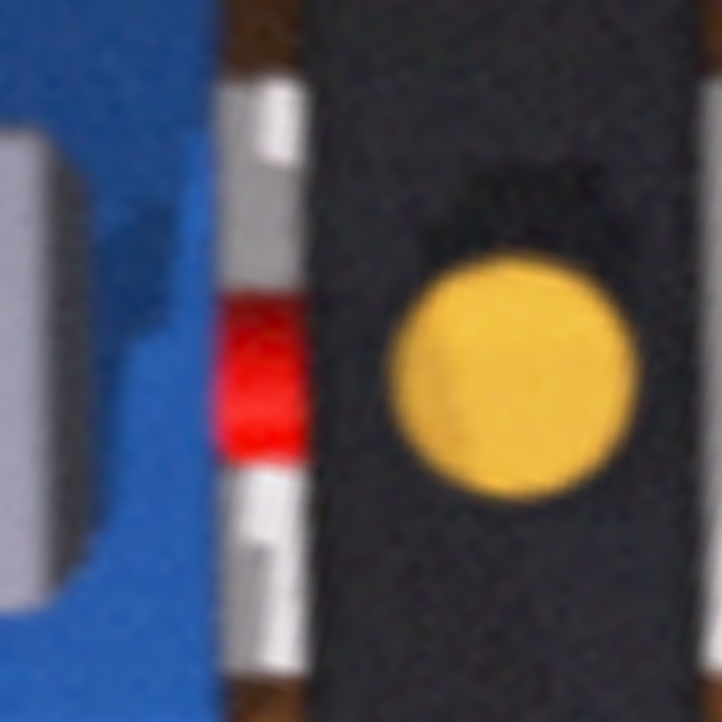

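```bash
python3 -m creep '[[2.5,-1,0,0],[2.5,-1,0,0],[2.5,-1.1,0,0],[0,0,0,-7.8],[0,0,0,-7.8],[0,0,0,-7.8],[0,0,0,-7.8],[0,0,0,-7.8]]' 4.2; python3 -m creep '[[0,0,0,-7.8],[0,0,0,-7.8],[0,0,0,-7.8],[0,0,0,-7.8],[0,0,0,-7.8],[0,0,0,0],[0,0,0,0],[0,0,0,0]]';  python3 - <<'E'
from h import *
o=robot.get_obs();p=pose(); print(p[0],np.degrees(np.arctan2(p[1][1,0],p[1][0,0])),o["contact_force"])
np.savez("p24.npz",X=p[0],R=p[1]);im=robot.snapshot("wrist"); cv2.imwrite("pics/w24.png",im[:,:,::-1])
E
```

```text
clock: 27.9
tool_pos: [0.6075, -0.048, 0.301]
ee_rot: [3.14, 0.002, 2.497]
contact_force: [-0.2, 0.6, 0.2]
grip_width: 0.489
clock: 28.7
tool_pos: [0.6072, -0.0479, 0.3]
ee_rot: [-3.141, 0.001, -3.113]
contact_force: [0.3, -1.2, -0.4]
grip_width: 0.49
[ 0.60720074 -0.04785385  0.30001237] -178.36509916894914 [ 0.27635626 -1.17238194 -0.39403026]
```

View pics/w24.png

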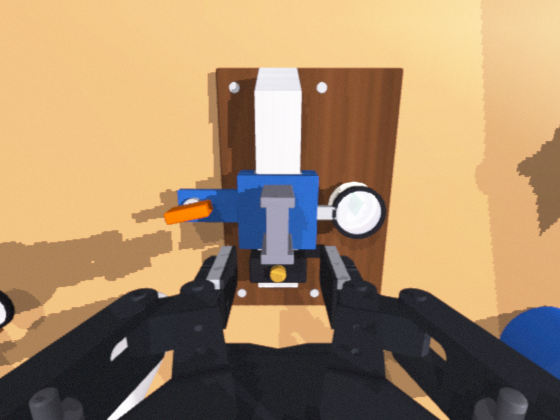

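```bash
python3 -m creep '[[0,-0.05,2,0],[0,0,2,0],[0,0,1.5,0],[0,0,1.2,0],[0,0,0.5,0],[0,0,0,0],[0,0,0,0]]'; python3 -m creep '[[0,0,0,0],[0,0,0,0],[0,0,0,0],[0,0,0,0],[0,0,0,0],[0,0,0,0]]' 0.5; python3 -c "
from h import *
o=robot.get_obs();print(pose()[0],o['contact_force'],o['moment'])"
```

```text
clock: 29.45
tool_pos: [0.6074, -0.0483, 0.2279]
ee_rot: [-3.141, 0.001, -3.111]
contact_force: [-0.0, -0.4, -0.4]
grip_width: 0.492
clock: 30.05
tool_pos: [0.6074, -0.0488, 0.2285]
ee_rot: [-3.141, 0.001, -3.111]
contact_force: [-2.3, -1.7, 5.7]
grip_width: 0.154
[ 0.60739454 -0.04882467  0.22846129] [-2.26936005 -1.7366241   5.69747855] [-0.25224946  0.20167199  0.02453667]
```

Gripped. Now I'll push gently in 0.5–1 mm command steps, watching force against movement.

```bash
python3 -m creep '[[-0.1,0,0,0],[0,0,0,0]]';python3 -m creep '[[-0.1,0,0,0],[0,0,0,0]]'
```

```text
clock: 30.25
tool_pos: [0.6077, -0.0488, 0.2284]
ee_rot: [-3.141, -0.001, -3.111]
contact_force: [-2.0, -1.8, 8.5]
grip_width: 0.152
clock: 30.45
tool_pos: [0.6081, -0.0489, 0.2284]
ee_rot: [-3.141, -0.003, -3.111]
contact_force: [-4.2, -1.8, 9.1]
grip_width: 0.152
```

```bash
python3 -m creep '[[-0.1,0,0,0],[0,0,0,0]]';python3 -m creep '[[-0.1,0,0,0],[0,0,0,0]]'
```

```text
clock: 30.65
tool_pos: [0.6084, -0.0489, 0.2284]
ee_rot: [3.142, -0.004, -3.112]
contact_force: [-5.9, -1.6, 11.4]
grip_width: 0.155
clock: 30.85
tool_pos: [0.6087, -0.049, 0.2285]
ee_rot: [3.141, -0.006, -3.111]
contact_force: [-7.5, -1.3, 12.1]
grip_width: 0.156
```

```bash
python3 -m creep '[[-0.1,0,0,0],[0,0,0,0]]';python3 -m creep '[[-0.1,0,0,0],[0,0,0,0]]'; python3 - <<'E'
from h import *
im=robot.snapshot("scene"); im=cv2.resize(im[190:290,210:310,::-1],None,fx=6,fy=6,interpolation=cv2.INTER_CUBIC);cv2.imwrite("pics/s25.png",im)
B=cv2.cvtColor(im,6).astype(np.float32)
def sub(r):
    _,mx,_,(x,y)=cv2.minMaxLoc(r); a,b,c=r[y-1,x],r[y,x],r[y+1,x]; return y+.5*(a-c)/(a-2*b+c)
for ref in("s11","s12","s22"):
  A=cv2.cvtColor(cv2.imread(f"pics/{ref}.png"),6).astype(np.float32)
  for nm,(y0,y1,x0,x1) in {"lens":(280,350,390,505),"blockR":(290,360,345,400),"board":(440,560,190,540)}.items():
    r=cv2.matchTemplate(B[y0-20:y1+20,x0-20:x1+20],A[y0:y1,x0:x1],cv2.TM_CCOEFF_NORMED)
    print(ref,nm,(sub(r)-20)/6/.238,"mm")
E
```

```text
clock: 31.05
tool_pos: [0.6091, -0.049, 0.2285]
ee_rot: [3.141, -0.008, -3.111]
contact_force: [-9.4, -1.4, 14.8]
grip_width: 0.154
clock: 31.25
tool_pos: [0.6094, -0.049, 0.2285]
ee_rot: [3.141, -0.01, -3.112]
contact_force: [-10.9, -1.0, 16.9]
grip_width: 0.151
s11 lens 1.0179552 mm
s11 blockR 0.8343742 mm
s11 board 0.042160686 mm
s12 lens 0.6104985 mm
s12 blockR 0.5786038 mm
s12 board -0.14053605 mm
s22 lens -0.32462993 mm
s22 blockR -0.122838326 mm
s22 board -0.19470182 mm
```

```bash
python3 -m creep '[[0.1,0,0,0],[0.2,0,0,0],[0.2,0,0,0],[0.05,0,0,0],[0,0,0,0]]'; python3 -m creep '[[0,0,0,0],[0,0,0,0],[0,0,0,0],[0,0,0,0]]' 4.2;  python3 -m creep '[[0,0,-0.5,0],[0,0,-1,0],[0,0,-2,0],[0,0,-3,0],[0,0,-4,0],[0,0,-4,0],[0,0,0,0],[0,0,0,0]]'; python3 - <<'E'
from h import *
p=pose()
np.savez("p26.npz",X=p[0],R=p[1]);im=robot.snapshot("wrist"); cv2.imwrite("pics/w26.png",im[:,:,::-1])
im=robot.snapshot("scene"); cv2.imwrite("pics/sf26.png",im[:,:,::-1]);im=cv2.resize(im[190:290,210:310,::-1],None,fx=6,fy=6,interpolation=cv2.INTER_CUBIC);cv2.imwrite("pics/s26.png",im)
B=cv2.cvtColor(im,6).astype(np.float32)
def sub(r):
    _,mx,_,(x,y)=cv2.minMaxLoc(r); a,b,c=r[y-1,x],r[y,x],r[y+1,x]; return y+.5*(a-c)/(a-2*b+c)
for ref in("s11","s12","s22"):
  A=cv2.cvtColor(cv2.imread(f"pics/{ref}.png"),6).astype(np.float32)
  for nm,(y0,y1,x0,x1) in {"lens":(280,350,390,505),"blockR":(290,360,345,400),"board":(440,560,190,540)}.items():
    r=cv2.matchTemplate(B[y0-20:y1+20,x0-20:x1+20],A[y0:y1,x0:x1],cv2.TM_CCOEFF_NORMED)
    print(ref,nm,(sub(r)-20)/6/.238,"mm")
E
```

```text
clock: 31.8
tool_pos: [0.6076, -0.0488, 0.2285]
ee_rot: [-3.141, 0.001, -3.111]
contact_force: [-1.9, -0.8, 6.8]
grip_width: 0.15
clock: 32.2
tool_pos: [0.6076, -0.0478, 0.2274]
ee_rot: [3.141, -0.0, -3.11]
contact_force: [-0.3, -0.0, 0.5]
grip_width: 0.493
clock: 33.0
tool_pos: [0.6077, -0.0482, 0.3745]
ee_rot: [3.141, 0.003, -3.111]
contact_force: [0.5, -0.4, 0.3]
grip_width: 0.495
s11 lens 0.99401444 mm
s11 blockR 0.8829274 mm
s11 board 0.25027138 mm
s12 lens 0.6112745 mm
s12 blockR 0.3376194 mm
s12 board 0.07550189 mm
s22 lens -0.31844306 mm
s22 blockR -0.30657825 mm
s22 board 0.039097972 mm
```

View pics/sf26.png

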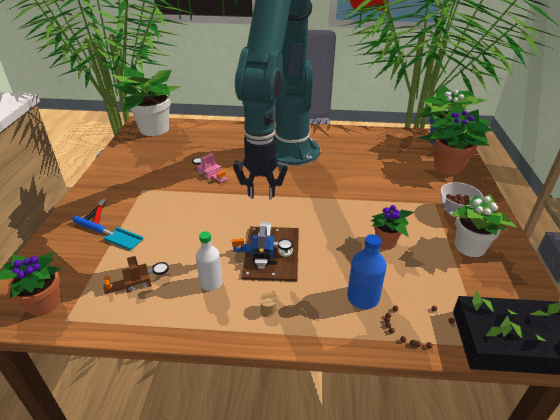

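View pics/w26.png

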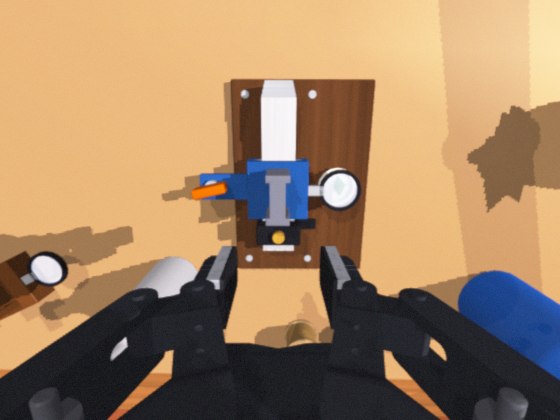

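```bash
python3 -m creep '[[-3,0,0,0],[-4,0,0,0],[-2.8,0,0,0],[0,0,2,0],[0,0,2.5,0],[0,0,2,0],[0,0,0,0],[0,0,0,0]]' 3; python3 - <<'E'
from h import *
p=pose();print(p[0]); np.savez("p27.npz",X=p[0],R=p[1]);im=robot.snapshot("wrist"); cv2.imwrite("pics/w27.png",im[:,:,::-1]); cam=p
t=im[:,:,::-1].astype(np.float32)
d=np.array([np.cos(np.radians(1.8)),np.sin(np.radians(1.8))]);n=np.array([-d[1],d[0]]);o=np.array([.45,-.0533])
for H in (.044,):
    S=np.arange(.115,.235,.0002);Wv=np.arange(-.040,.0401,.0002)
    mp=np.array([[proj("wrist",np.append(o+d*s+n*w,H),cam) for s in (S[0],S[len(S)//2],S[-1])] for w in Wv],np.float32)
    full=np.array([[proj("wrist",np.append(o+d*s+n*w,H),cam) for s in S] for w in Wv[::40]],np.float32)
    full=cv2.resize(full,(len(S),len(Wv))) if False else np.array([[proj("wrist",np.append(o+d*s+n*w,H),cam) for s in S] for w in Wv],np.float32)
    r=cv2.remap(t,full,None,cv2.INTER_CUBIC); cv2.imwrite("pics/rect27.png",np.clip(r,0,255).astype(np.uint8))
np.save("r27.npy",r)
E
```

```text
clock: 33.9
tool_pos: [0.7051, -0.0452, 0.3061]
ee_rot: [3.142, -0.003, -3.111]
contact_force: [-0.3, 0.3, 0.3]
grip_width: 0.351
[ 0.70511636 -0.04517758  0.3061445 ]Traceback (most recent call last):
  File "<stdin>", line 8, in <module>
  File "h.py", line 14, in proj
    p=robot.camera_params(name); K=p["intrinsics"]
ValueError: time passes only in moves, steps and waits
```

```bash
python3 - <<'E'
from h import *
P=robot.camera_params("wrist"); K=P["intrinsics"]; f=np.load("p27.npz"); M=np.eye(4);M[:3,:3]=f["R"];M[:3,3]=f["X"];C=M@P["mount"];W=np.linalg.inv(C);print("cam",C[:3,3])
t=cv2.imread("pics/w27.png").astype(np.float32)
d=np.array([np.cos(np.radians(1.8)),np.sin(np.radians(1.8))]);n=np.array([-d[1],d[0]]);o=np.array([.45,-.0533])
S=np.arange(.115,.235,.0002);Wv=np.arange(-.040,.0401,.0002)
g=o+S[None,:,None]*d+Wv[:,None,None]*n; X=np.concatenate([g,np.full(g.shape[:2]+(1,),.044)],2)
q=(X@W[:3,:3].T+W[:3,3])@K.T; uv=(q[...,:2]/q[...,2:]).astype(np.float32)
r=cv2.remap(t,uv,None,cv2.INTER_CUBIC); cv2.imwrite("pics/rect27.png",np.clip(r,0,255).astype(np.uint8))
for w in(-.016,-.0125,-.008,-.004,0,.004,.008,.0125,.016):
    row=r[np.abs(Wv-w)<.001].mean(0); k=(S>.182)&(S<.196)
    print(w,[tuple(int(v) for v in row[i]) for i in np.where(k)[0][::4]])
E
```

```text
cam [ 0.63821295 -0.04617536  0.27632271]
-0.016 [(135, 74, 33), (136, 74, 33), (138, 75, 37), (136, 74, 33), (136, 73, 31), (134, 72, 33), (112, 68, 52), (78, 74, 85), (69, 77, 94), (77, 84, 100), (94, 101, 116), (105, 108, 123), (73, 72, 78), (50, 44, 47), (50, 44, 47), (55, 48, 48), (54, 49, 48), (54, 49, 49)]
-0.0125 [(136, 74, 34), (135, 73, 34), (135, 73, 32), (136, 73, 33), (138, 74, 34), (169, 91, 42), (145, 96, 76), (141, 132, 135), (151, 147, 152), (181, 176, 183), (225, 220, 226), (233, 229, 235), (150, 147, 152), (65, 59, 62), (48, 44, 42), (54, 46, 47), (54, 47, 47), (54, 48, 49)]
-0.008 [(112, 61, 28), (112, 62, 27), (110, 61, 28), (114, 63, 29), (163, 88, 38), (188, 102, 46), (150, 98, 74), (145, 135, 139), (152, 149, 154), (154, 152, 155), (155, 152, 156), (152, 148, 154), (99, 95, 98), (53, 48, 51), (50, 44, 45), (52, 47, 48), (53, 46, 49), (53, 44, 48)]
-0.004 [(110, 59, 28), (109, 58, 26), (107, 58, 25), (132, 71, 31), (169, 91, 38), (172, 92, 41), (129, 77, 64), (96, 85, 124), (94, 93, 143), (96, 94, 144), (95, 94, 145), (92, 91, 140), (61, 60, 94), (43, 38, 46), 
[... 748 characters left out ...]
225, 229), (238, 234, 238), (238, 235, 239), (152, 148, 153), (64, 60, 62), (45, 40, 42), (45, 40, 44), (47, 41, 43), (46, 42, 43)]
0.0125 [(180, 97, 43), (178, 95, 41), (176, 96, 38), (179, 95, 40), (178, 94, 42), (174, 92, 42), (141, 88, 65), (141, 131, 134), (152, 149, 154), (153, 150, 155), (194, 190, 196), (233, 229, 235), (155, 152, 156), (67, 63, 64), (45, 38, 40), (49, 42, 43), (46, 39, 42), (48, 41, 42)]
0.016 [(179, 97, 42), (179, 96, 43), (179, 96, 41), (178, 97, 40), (178, 96, 40), (174, 95, 41), (143, 90, 65), (138, 128, 132), (146, 143, 149), (170, 166, 174), (217, 213, 220), (231, 228, 234), (150, 146, 152), (61, 59, 62), (42, 38, 38), (48, 41, 44), (47, 39, 44), (49, 43, 46)]
```

View pics/rect27.png

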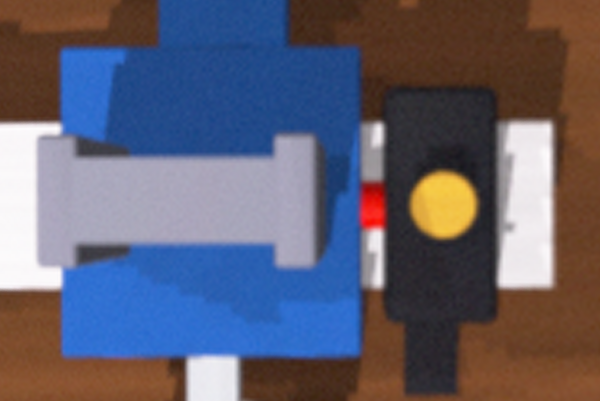

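```bash
python3 - <<'E'
from station import robot
print(robot.get_obs()["contact_force"]); print(robot.hand_in())
E
```

```text
[ 0.57136192 -0.8413765   0.12347592]
the job is handed in; nothing more can be done
None
```

I slid the blue carriage onto the rail and pushed it to the stop. I then turned the clamp knob about 78° (1.36 rad) clockwise and let go. I handed the job in at about 34 s, and no verdict was reported.

**Sliding on:** the lead-in over the nose and along the rail showed almost no extra force. The red pin's spring gave about 1 N, then the push met a rigid end at about 5 N.

**At the stop:**
- A later push of about 11 N on the clamped carriage did not move it, to within about 0.3 mm in the scene camera.
- The gap from carriage to stop block read 4.5 to 5.0 mm in two close wrist views. I put it at about 4.3 to 4.5 mm after allowing for edge blur, where 4 mm is fully home.
- By that gap the pin is in by about 4.6 of its 5 mm. The uncorrected upper reading would put it right at the 4 mm limit.

**Final state:** the carriage looked square on the rail with its lens over the white dish. The gripper was clear and the force reading was about zero. By eye the bystanders had not moved.

**Not confirmed:** the gib's force on the rail cannot be measured directly. I inferred it from the knob angle and from the carriage not moving when pushed.

**Went wrong and mended:** before clamping, a small push on the knob turned the carriage by about 2° within its play. I backed it off, and turning the knob straightened it.

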